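Push the pan through the posts and start the rinse

TASK

Push the small rectangular steel pan across the table, without lifting it, through the narrow gap between the two posts of the rinse station until it sits squarely home against the back stop. Then press the start button on the grey console right down and let go of it. Leave the other things on the table as they are.

Things in the scene. Friction and masses are not known exactly. Their poses are not given: they have to be found in the camera images.
- pan: Loose, empty, open-topped steel pan, 120 mm long (its x), 80 mm wide (its y), 40 mm high, walls 3 mm, 0.2 to 0.4 kg, on the table in front of the station's gap. Origin: centre of its underside; z up. It slides and stays where it is left. At the start its x axis is within 0.45 rad of the station's +x. Home: its leading short side touches the back stop, origin at station x = 85 mm.
- station: Fixed steel rinse station: two posts, behind them a bay with side rails 30 mm high, 104 mm apart inside, ending at a back stop plate 45 mm high. A rinse pipe stands behind the plate; its outlet, 158 mm up, is over the plate and reaches 15 mm into the bay. Origin: on the table midway between the posts; +x points through the gap to the back stop, y across, z up.
- gap (a point): Centre of the gap, on the table (the station's origin). The posts are round, 28 mm in diameter, 51 mm high with black rubber tops; their axes stand 58 mm to either side along the station's y, so the clear gap is 88 mm: 4 mm on each side of the pan.
- stop (a point): Point on the table at the middle of the back stop's face, 145 mm along the station's +x from its origin.
- console: Fixed grey box 90 x 90 mm, 55 mm high, with the start button upright in the middle of its top. Origin: centre of its underside. It and the white tub may stand in either of two places beyond the back stop.
- start_top (a point): Centre of the top face of the black start button (36 mm diameter); it is pressed straight down and moves down with it.
- start (a joint): Travel of the start button in m: 0 is up, 0.006 fully down (about 5 N); it springs back. It counts as pressed beyond 0.004.
- tub: Bystander: closed white plastic jar, 72 mm diameter, 90 mm high. Origin at the centre of its underside.
- mug: Bystander: white mug, 76 mm diameter, 90 mm high. Origin at the centre of its underside.
- bowl: Bystander: steel bowl, 110 mm diameter, 50 mm high. Origin at the centre of its underside.
- bottle: Bystander: clear plastic bottle, 60 mm diameter, 170 mm high. Origin at the centre of its underside.
- brush: Bystander: flat brush with a wooden handle lying on the table. Origin under its middle.
- spatula: Bystander: spatula lying on the table. Origin under its middle.
- beaker: Bystander: clear plastic beaker, 70 mm diameter, 110 mm high. Origin at the centre of its underside.
There are look-alikes about, which are no part of the job. Leave any red look-alike of the pan alone.

How it is judged:
On the way, in this order (a step that is already met when the one before it is completed fails the run):
1. the pan is in the gap between the posts, flat on the table (x of pan in the frame of station between -0.04 and 0.04 m and y of pan in the frame of station between -0.014 and 0.014 m and height (world z) of pan below 0.008 m), for 0.05 s.
2. the pan is home against the back stop (x of pan in the frame of station between 0.077 and 0.09 m and y of pan in the frame of station between -0.016 and 0.016 m and angle between the x axis of pan and the x axis of station, either way round below 0.12 rad and height (world z) of pan below 0.008 m and angle between pan's own z axis and vertical below 0.08 rad), for 0.2 s.
3. the start button is pressed down (value of joint start above 0.004 m), for 0.05 s.
At the end, for the whole second after the job is handed in: The pan stands flat on the table in the bay, its leading side within 8 mm of the back stop, centred within 16 mm and square within 0.12 rad, at rest; the start button has been pressed beyond 4 mm afterwards and is up again (all of step 2 and linear speed of pan below 0.02 m/s and value of joint start below 0.002 m); the robot touches nothing.
It fails at once if the pan is lifted more than 12 mm or tipped more than 0.25 rad (height (world z) of pan above 0.012 m or angle between pan's own z axis and vertical above 0.25 rad).
It fails at once if the start button is pressed before the pan is home (value of joint start above 0.003 m and x of pan in the frame of station below 0.075 m).
It fails at once if a bystander is moved more than 30 mm (distance of any of tub, mug, bowl, bottle, brush, spatula, beaker from where it was at the start of the episode above 0.03 m).
It also fails if it takes over 72 s, if anything falls off the work surface, if the arm or the gripper's body presses on something with over 40 N, if the wrist force passes 120 N, or if a joint passes its speed limit or range.

ROBOT

A 7-joint arm with a two-finger parallel gripper is mounted at the origin on the work surface. World frame = base frame: x ahead of the robot, y to its left, z up, the work surface at z = 0. Lengths are in m, angles in rad, forces in N, time in s.
With the tool pointing down it reaches from about 0.425 to 1.025 m from the base axis. Payload 9.4 kg.
Tool frame: the origin (TCP) lies midway between the tips of the shut fingers; the grasp point (between the pads) lies 19 mm behind it (robot.grasp_offset is the z of the grasp point in the tool frame, in m); z points along the fingers, y is the direction in which the jaws open and shut (so a half turn about z gives the same grasp; the last joint's range is limited). The gripper opens to 93 mm and grips with 3 to 60 N. Pads are 15 mm wide; open, the fingers measure 128 mm over their backs; the gripper's body (75 mm by 188 mm) begins 65 mm behind the grasp point.
Start: joints at [-1.33, 0.599, -0.003, 1.599, 0.002, 0.943, -0.08], TCP at [0.227, 0.689, 0.219] pointing down, gripper open.
Joint ranges: [-2.57, 2.57], [-0.35, 1.97], [-1.29, 1.29], [0.11, 2.56], [-1.05, 4.19], [0.11, 1.86], [-2.63, 2.63]. Speed limits (rad/s): [2.22, 2.22, 3.01, 3.01, 3.14, 3.14, 3.14].

INTERFACE

Orientations are given as a unit quaternion [x, y, z, w].
In Python, from workcell import monitor, cams, order, robot gives the robot as it stands.
- The arm moves only by the tool jog_arm, never from a script. Its argument "plan" is a list of rows, each an object with "gripper": the opening, from 0 (shut) to 1 (fully open); "slide": the shift along the world's x, y, z in mm, a list of three; "angular": the turn, a rotation vector about the world's x, y, z in rad, a list of three. In form: [{"gripper": gripper, "slide": [tx, ty, tz], "angular": [ax, ay, az]}, ...]. A call has exactly 8 rows; each row shifts and turns the pose as measured when the row begins; what a row does not reach is not made up. A row lasts 1/10 s, in which the tool goes at most 50 mm and 8.59 degrees, less where a joint would pass 70% of its speed; a pose out of reach is approached as far as the arm can. A call is refused whole if a number of a shift passes 50 or a number of a turn 0.15, either way. A call with a gripper value outside its range is refused whole. The fingers move at their own pace and stop on an object; "newtons" is the grip in N (left out, the last holds). Time passes only in rows, so rows that do not move let the fingers close, or fill a call up. It gives the time, the measured TCP pose, the force and the opening at its end, in the units of the state.
- monitor.observe(): the state, without advancing time (a new reading comes with each control period).
- cams.camera(name): name is "scene" or "top" or "wrist"; returns the picture (480x640x3 uint8, red, green, blue); there is no depth.
- cams.get_calibration(name): a dict with "fx", "fy", "cx", "cy" (pixels), "rvec" (rotation vector, rad) and "tvec" (3), from world to camera coordinates, as OpenCV has them; the wrist camera has in their place "hand_eye" (4x4, takes a point from camera to tool coordinates, whose origin is the TCP and whose axes are the flange's). Camera axes: x right, y down, z forward; pixel columns grow to the right and rows downward; lengths in m; the calibration is good to about 2 mm. A picture is of the moment at which its call begins: read the wrist's pose just before it. get_calibration takes no time and is no camera call.
- order.sign_off(): hands the job in, once; it reports no verdict.
The state is a dict: "clock": time; "q": joint angles; "dq": joint speeds; "effort": joint torques, N m; "tcp_pos": TCP position; "eef_rot": TCP orientation; "ft_force": force on the tool from outside, world axes, zero at the start; "wrist_torque": the same for the moment, N m; "finger_gap": opening from 0.0 (shut) to 1.0 (fully open).
Only numpy, scipy, OpenCV 4.12 (cv2) and the standard library are available. Lean on these libraries where they do the work, as an engineer would, in place of code of your own. Each camera call takes 0.05 s, during which the arm holds its last target.

## Working session

There is one attempt and no reset: what is moved stays moved. The work goes in short steps, Python scripts to look and compute and a tool call to move; the robot and the scene stay as the last step left them, time stands still between calls to the robot, and variables do not carry over. Pictures are saved under pics/ and viewed, and the job is handed in when it is done.

Besides the shell and the picture viewer there is one more tool, called after "Call:" as name(argument=value, ...) on one line, values as JSON. jog_arm: Moves the arm, as the interface text tells. Its arguments: {"type":"object","properties":{"plan":{"type":"array"},"newtons":{"type":"number"}},"required":["plan"]}

```bash
mkdir -p pics; ls; python3 - <<'E'
from workcell import monitor,cams,order,robot
import cv2
print(monitor.observe())
for n in ["scene","top"]:
    cv2.imwrite(f"pics/{n}0.png",cams.camera(n)[:,:,::-1]); print(n,cams.get_calibration(n))
print(cams.get_calibration("wrist"))
E
```

```text
pics
{'clock': 0.0, 'q': array([-1.32965668,  0.60012404, -0.00257763,  1.60010115,  0.00180461,
        0.94289125, -0.0797805 ]), 'dq': array([-3.90082586e-05,  1.05159057e-03, -5.97067852e-04, -8.97492607e-04,
       -7.80395749e-04, -1.79347386e-04,  1.26384947e-03]), 'effort': array([ 1.14164228e-03, -7.65077162e+01,  1.49686620e+00, -2.52336037e+01,
       -5.26365428e-02,  1.70604436e-02,  1.62874417e-04]), 'tcp_pos': array([0.22642245, 0.68823912, 0.21777051]), 'eef_rot': array([ 1.58197841e-01,  9.87407142e-01, -7.58477490e-04, -5.85634747e-05]), 'ft_force': array([ 0.34069258, -0.17200351,  0.33801508]), 'wrist_torque': array([-0.03196863,  0.02715933,  0.01714813]), 'finger_gap': 0.9990299822686918}
scene {'fx': 477.2444418063174, 'fy': 477.2444418063174, 'cx': 313.01618679840885, 'cy': 239.84089663199975, 'rvec': array([ 1.13628215,  2.43074335, -0.90796741]), 'tvec': array([ 0.30894104, -0.24621948,  1.59498744])}
top {'fx': 579.7886467608663, 'fy': 579.7886467608663, 'cx': 318.49850673528937, 'cy': 231.95026168770713, 'rvec': array([ 2.13213068, -2.18963161,  0.13847544]), 'tvec': array([0.02639775, 0.53405082, 1.20524069])}
{'fx': 429.9445667157909, 'fy': 429.9445667157909, 'cx': 323.445653210904, 'cy': 237.05447100776072, 'hand_eye': array([[-2.07117513e-04, -9.57222267e-01, -2.89353572e-01,
         8.06944804e-02],
       [ 9.99999639e-01, -4.36844087e-04,  7.29347999e-04,
        -9.83314120e-04],
       [-8.24550541e-04, -2.89353316e-01,  9.57222011e-01,
        -1.66348419e-01],
       [ 0.00000000e+00,  0.00000000e+00,  0.00000000e+00,
         1.00000000e+00]])}
```

View pics/scene0.png

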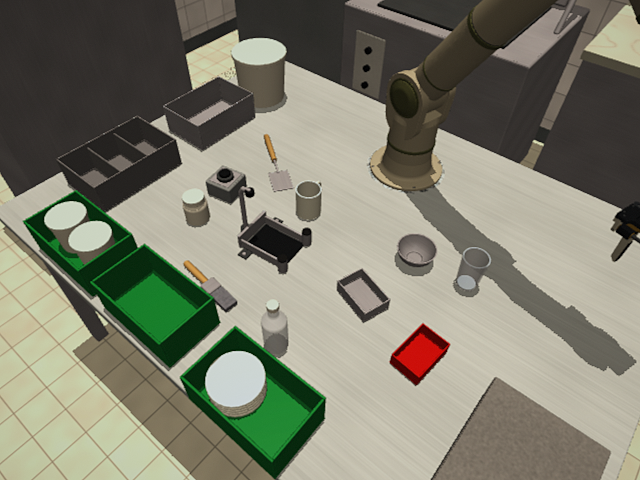

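View pics/top0.png

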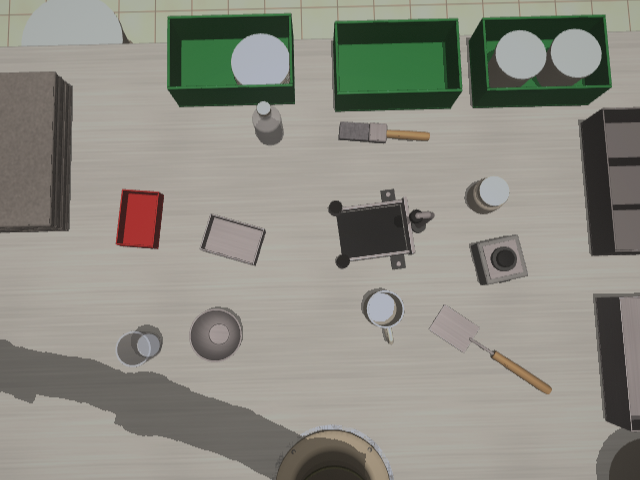

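Top view: the steel pan is at (233,240), the red look-alike at (140,219), the posts at (335,208) and (342,261), the console button at (503,258), and the tub at (491,192). The grey trays at the right edge are large and compartmented, so they're not the pan. The green bins aren't either. I'll check the choice in a close crop.

```bash
python3 - <<'E'
import cv2
a=cv2.imread("pics/top0.png")
cv2.imwrite("pics/c1.png",cv2.resize(a[180:290,190:290],None,fx=5,fy=5,interpolation=cv2.INTER_CUBIC))
cv2.imwrite("pics/c2.png",cv2.resize(a[170:290,320:540],None,fx=3.6,fy=3.6,interpolation=cv2.INTER_CUBIC))
b=cv2.imread("pics/scene0.png")
cv2.imwrite("pics/c3.png",cv2.resize(b[150:340,190:410],None,fx=3,fy=3,interpolation=cv2.INTER_CUBIC))
E
```

```text
(no output)
```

View pics/c1.png

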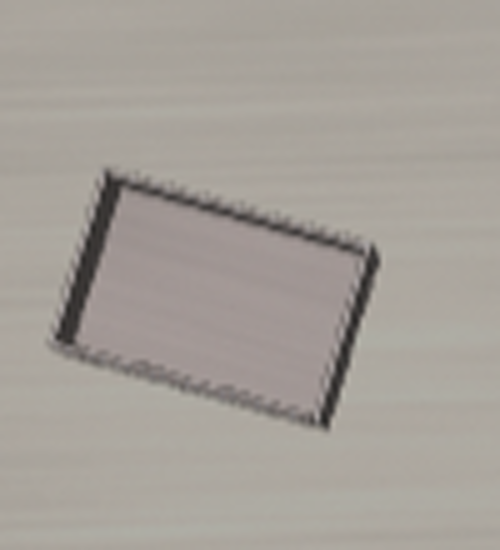

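View pics/c2.png

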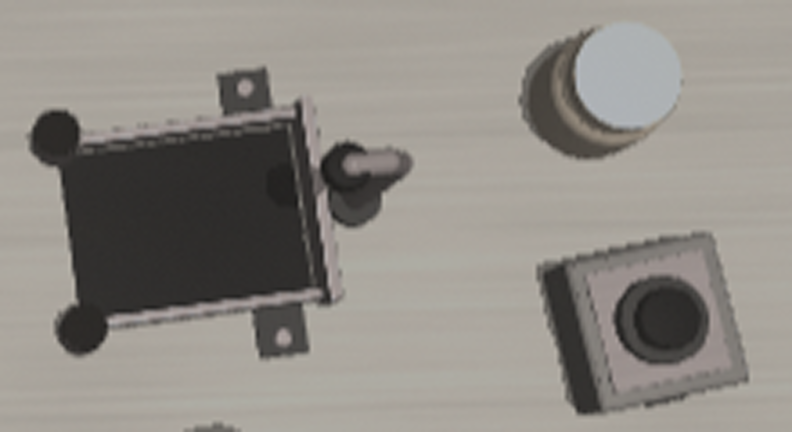

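View pics/c3.png

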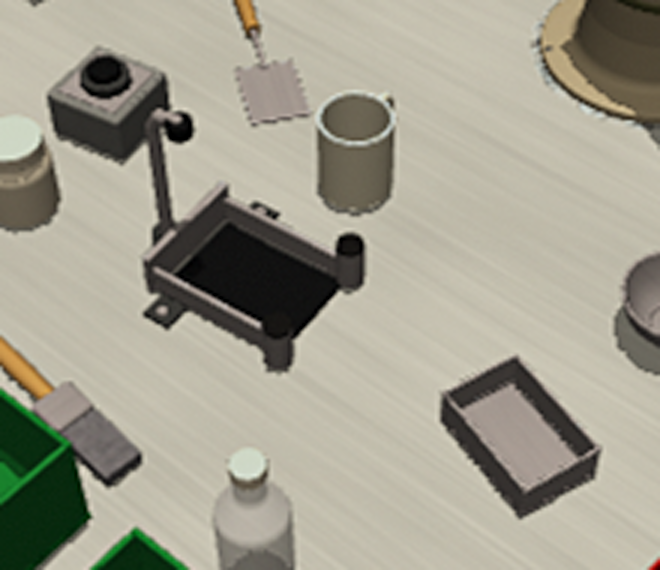

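The crop shows an open grey steel pan with its long axis toward the gap, so that's the right one. Next I triangulate the picked points.

```bash
cat > h.py <<'E'
import numpy as np,cv2
from workcell import monitor,cams
from scipy.spatial.transform import Rotation as R
def cam(n,st=None):
    c=cams.get_calibration(n);K=np.array([[c['fx'],0,c['cx']],[0,c['fy'],c['cy']],[0,0,1]])
    if n=='wrist':
        T=np.eye(4);T[:3,:3]=R.from_quat(st['eef_rot']).as_matrix();T[:3,3]=st['tcp_pos'];M=T@c['hand_eye']
        return K,M[:3,:3].T,-M[:3,:3].T@M[:3,3]
    return K,cv2.Rodrigues(c['rvec'])[0],c['tvec']
def ray(n,p,st=None):
    K,Rm,t=cam(n,st); d=Rm.T@np.linalg.inv(K)@np.array([p[0],p[1],1.]); return -Rm.T@t,d/np.linalg.norm(d)
def onz(n,p,z,st=None):
    o,d=ray(n,p,st); return o+d*(z-o[2])/d[2]
def proj(n,X,st=None):
    K,Rm,t=cam(n,st); x=K@(Rm@np.asarray(X)+t); return x[:2]/x[2]
def tri(r1,r2):
    (o1,d1),(o2,d2)=r1,r2
    s=np.linalg.lstsq(np.c_[d1,-d2],o2-o1,rcond=None)[0]
    a,b=o1+s[0]*d1,o2+s[1]*d2; return (a+b)/2,np.linalg.norm(a-b)
E
python3 - <<'E'
from h import *
np.set_printoptions(precision=4,suppress=True)
P={'postL':((335.3,208.1),(282.3,257.3)),'postR':((342.5,261.4),(306.3,230.7)),'btn':((505.6,258.3),(225.3,174)),
'panA?':((211.4,214.4),(364,316)),'panB':((265.4,230),(337.3,282.3)),'panC':((255.2,265.6),(362.3,270)),'panD':((200.4,249),(389.3,300))}
for k,(a,b) in P.items(): print(k,*tri(ray('top',a),ray('scene',b)))
pc=[onz('top',P[k][0],.04) for k in ('panA?','panB','panC','panD')]
for p in pc: print(p)
c=np.mean(pc,0);print('pan c',c, (pc[1]+pc[2]-pc[0]-pc[3])/2,[np.linalg.norm(pc[i]-pc[(i+1)%4]) for i in range(4)])
L=onz('top',P['postL'][0],.051);Q=onz('top',P['postR'][0],.051)
g=(L+Q)/2;v=L-Q;x=np.array([v[1],-v[0],0])/np.linalg.norm(v);print('gap',g,np.linalg.norm(v),'x',x,np.arctan2(x[1],x[0]))
d=(pc[1]+pc[2]-pc[0]-pc[3]);print('pan yaw',np.arctan2(d[1],d[0]),'pan in st',(c-g)@x,(c-g)@np.array([-x[1],x[0],0]))
print('btn',onz('top',P['btn'][0],.075),proj('top',[.4,-.3,0]))
st=monitor.observe();print(R.from_quat(st['eef_rot']).as_matrix())
E
```

```text
postL [ 0.583  -0.0248  0.0459] 1.571079426232039e-05
postR [ 0.4694 -0.0366  0.0475] 0.0006316637018072336
btn [ 0.4636 -0.3707  0.065 ] 0.005924562675770416
panA? [0.5795 0.2422 0.0245] 0.0008116708020542118
panB [0.5417 0.1276 0.0248] 0.003744834520488177
panC [0.4654 0.1518 0.0218] 0.006020704224832034
panD [0.5043 0.2652 0.0313] 0.0019172435254201966
[0.5773 0.2391 0.04  ]
[0.5408 0.1248 0.04  ]
[0.4658 0.1474 0.04  ]
[0.504  0.2626 0.04  ]
pan c [0.522  0.1935 0.04  ] [-0.0373 -0.1148  0.    ] [np.float64(0.12001086525869097), np.float64(0.07835266256423547), np.float64(0.12136696692422014), np.float64(0.0770188517065081)]
gap [ 0.5256 -0.0304  0.051 ] 0.11376484272827947 x [ 0.1021 -0.9948  0.    ] -1.4684900510215535
pan yaw -1.885237293362352 pan in st -0.22304853493082366 0.019267523194095495
btn [ 0.4648 -0.37    0.075 ] [464.1367 291.6415]
[[-0.9499  0.3125 -0.0003]
 [ 0.3125  0.9499 -0.0014]
 [-0.0001 -0.0015 -1.    ]]
```

Call:
jog_arm(plan=[{"gripper":1,"slide":[19,-35,4],"angular":[0,0,0]},{"gripper":1,"slide":[19,-35,4],"angular":[0,0,0]},{"gripper":1,"slide":[19,-35,4],"angular":[0,0,0]},{"gripper":1,"slide":[19,-35,4],"angular":[0,0,0]},{"gripper":1,"slide":[19,-35,4],"angular":[0,0,0]},{"gripper":1,"slide":[19,-35,4],"angular":[0,0,0]},{"gripper":1,"slide":[19,-35,4],"angular":[0,0,0]},{"gripper":1,"slide":[19,-35,4],"angular":[0,0,0]}])

```text
clock: 0.9
tcp_pos: [0.3758, 0.4011, 0.2459]
eef_rot: [0.153, 0.988, -0.003, -0.002]
ft_force: [1.1, 0.5, 0.3]
finger_gap: 1.001
```

Call:
jog_arm(plan=[{"gripper":1,"slide":[19,-35,4],"angular":[0,0,0]},{"gripper":1,"slide":[19,-35,4],"angular":[0,0,0]},{"gripper":1,"slide":[19,-35,4],"angular":[0,0,0]},{"gripper":1,"slide":[19,-35,4],"angular":[0,0,0]},{"gripper":1,"slide":[19,-35,4],"angular":[0,0,0]},{"gripper":1,"slide":[19,-35,0],"angular":[0,0,0]},{"gripper":1,"slide":[10,-15,0],"angular":[0,0,0]},{"gripper":1,"slide":[0,0,0],"angular":[0,0,0]}])

```text
clock: 1.7
tcp_pos: [0.5048, 0.1593, 0.2665]
eef_rot: [0.157, 0.988, -0.004, -0.002]
ft_force: [-0.6, 0.4, -0.8]
finger_gap: 0.999
```

```bash
python3 - <<'E'
from h import *
import pickle
st=monitor.observe();im=cams.camera("wrist")[:,:,::-1]
cv2.imwrite("pics/w1.png",im);pickle.dump(st,open("w1.pkl","wb"));print(st['clock'],st['tcp_pos'],R.from_quat(st['eef_rot']).as_matrix())
E
```

```text
1.7 [0.50483685 0.15934701 0.26646872] [[-0.95065219  0.31021274 -0.00533525]
 [ 0.31024816  0.95062078 -0.00813704]
 [ 0.00254758 -0.00939075 -0.99995266]]
```

View pics/w1.png

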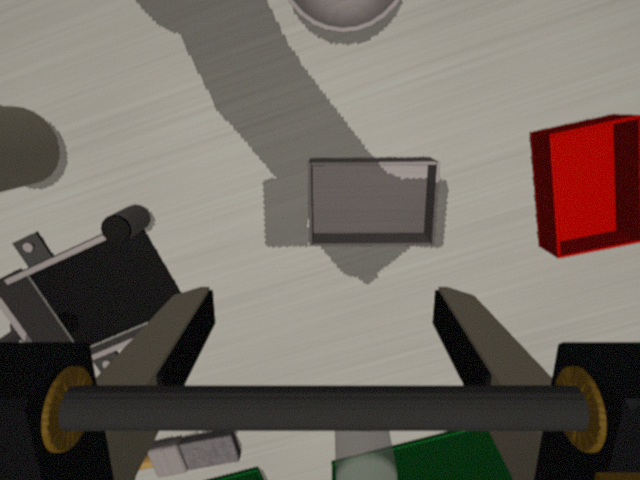

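```bash
python3 - <<'E'
import cv2
a=cv2.imread("pics/w1.png")
cv2.imwrite("pics/c4.png",cv2.resize(a[140:260,290:450],None,fx=5,fy=5,interpolation=cv2.INTER_CUBIC))
cv2.imwrite("pics/c5.png",cv2.resize(a[190:380,0:200],None,fx=3,fy=3,interpolation=cv2.INTER_CUBIC))
E
```

```text
(no output)
```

View pics/c4.png

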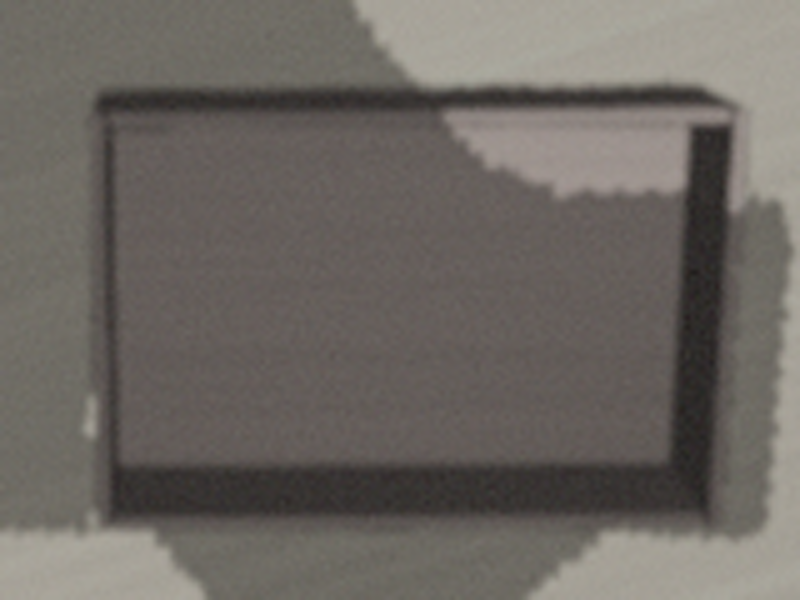

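View pics/c5.png

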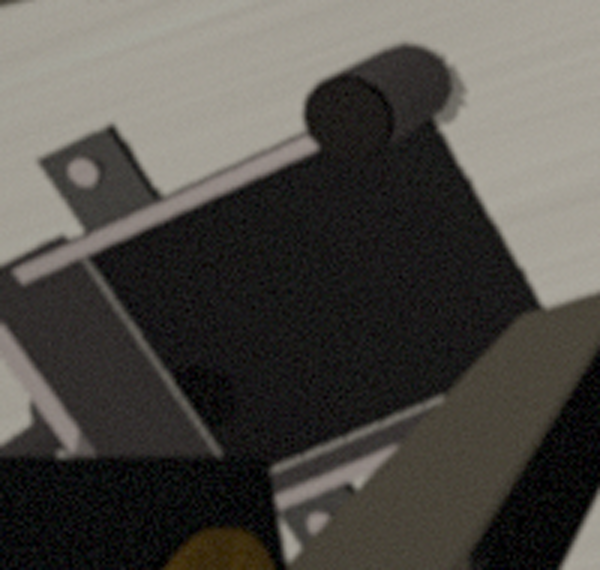

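```bash
python3 - <<'E'
from h import *
import pickle
np.set_printoptions(precision=4,suppress=True)
st=pickle.load(open("w1.pkl","rb"))
W={'C':(309.4,161),'D':(438.4,161),'A':(432.4,244),'B':(310,244)}
T={'A':(211.4,214.4),'B':(265.4,230),'C':(255.2,265.6),'D':(200.4,249)}
for k in 'ABCD': print(k,onz('wrist',W[k],.04,st),tri(ray('top',T[k]),ray('wrist',W[k],st)))
pc=[onz('wrist',W[k],.04,st) for k in 'ABCD']
d=pc[1]+pc[2]-pc[0]-pc[3];print(np.mean(pc,0),np.arctan2(d[1],d[0]),'rear',(pc[0]+pc[3])/2)
print('postR',onz('wrist',(116,229.3),.051,st),tri(ray('top',(342.5,261.4)),ray('wrist',(116,229.3),st)))
E
```

```text
A [0.5783 0.2421 0.04  ] (array([0.5773, 0.2403, 0.0417]), np.float64(0.0030293602582579194))
B [0.5422 0.1306 0.04  ] (array([0.5445, 0.1273, 0.0253]), np.float64(0.004505310364633143))
C [0.4672 0.1553 0.04  ] (array([ 0.4699,  0.1519, -0.0014]), np.float64(0.0027421379816748173))
D [0.5033 0.2662 0.04  ] (array([0.5042, 0.2652, 0.0362]), np.float64(0.003580381102102248))
[0.5228 0.1986 0.04  ] -1.8845685152979967 rear [0.5408 0.2542 0.04  ]
postR [ 0.4701 -0.0344  0.051 ] (array([ 0.4699, -0.0363,  0.0477]), np.float64(0.0012666334593556497))
```

Call:
jog_arm(plan=[{"gripper":1,"slide":[9,23,-30],"angular":[0.008,-0.005,0]},{"gripper":1,"slide":[9,23,-30],"angular":[0,0,0]},{"gripper":1,"slide":[9,23,-30],"angular":[0,0,0]},{"gripper":1,"slide":[9,23,-30],"angular":[0,0,0]},{"gripper":1,"slide":[0,0,-30],"angular":[0,0,0]},{"gripper":1,"slide":[0,0,-15],"angular":[0,0,0]},{"gripper":1,"slide":[0,0,0],"angular":[0,0,0]},{"gripper":1,"slide":[0,0,0],"angular":[0,0,0]}])

```text
clock: 2.55
tcp_pos: [0.5332, 0.2695, 0.095]
eef_rot: [0.15, 0.989, 0.003, -0.002]
ft_force: [0.5, -0.5, 0.4]
finger_gap: 1.0
```

```bash
cat > shot.py <<'E'
import sys,pickle
from h import *
n=sys.argv[1];st=monitor.observe();im=cams.camera("wrist")[:,:,::-1]
cv2.imwrite(f"pics/{n}.png",im);pickle.dump(st,open(n+".pkl","wb"));print(st['clock'],st['tcp_pos'],R.from_quat(st['eef_rot']).as_matrix().round(4),st['ft_force'],st['finger_gap'])
E
python3 shot.py w2
```

```text
2.55 [0.53318629 0.26953975 0.09500072] [[-0.9549  0.297  -0.0031]
 [ 0.297   0.9549  0.0067]
 [ 0.005   0.0055 -1.    ]] [ 0.45451084 -0.50563129  0.37201631] 0.999684093047624
```

View pics/w2.png

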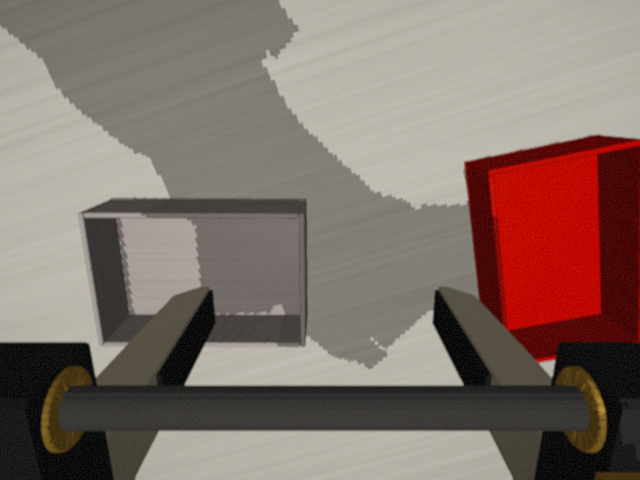

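```bash
python3 - <<'E'
from h import *
import pickle
st=pickle.load(open("w2.pkl","rb"));st1=pickle.load(open("w1.pkl","rb"))
W={'A':(306.5,345.5),'B':(101.5,345.5),'C':(81.5,213.5),'D':(306.5,213.5)}
W1={'C':(309.4,161),'D':(438.4,161),'A':(432.4,244),'B':(310,244)}
pc=[onz('wrist',W[k],.04,st) for k in 'ABCD']
for k in 'ABCD': print(tri(ray('wrist',W[k],st),ray('wrist',W1[k],st1)))
print(np.array(pc))
d=pc[1]+pc[2]-pc[0]-pc[3];print(np.mean(pc,0),np.arctan2(d[1],d[0]),'rear',(pc[0]+pc[3])/2)
E
```

```text
(array([0.58070708, 0.24311074, 0.03599855]), np.float64(0.0018958371548779243))
(array([0.54312837, 0.13067228, 0.03951622]), np.float64(0.0015469270802134824))
(array([0.46818089, 0.15518689, 0.03963021]), np.float64(0.0018496095710406842))
(array([0.50533313, 0.26776819, 0.03307358]), np.float64(0.0013578538902833065))
[[0.57947268 0.24427108 0.04      ]
 [0.54375112 0.13101415 0.04      ]
 [0.46908241 0.15528652 0.04      ]
 [0.50452039 0.26852841 0.04      ]]
[0.52420665 0.19977504 0.04      ] -1.8752035240241198 rear [0.54199653 0.25639974 0.04      ]
```

Call:
jog_arm(plan=[{"gripper":1,"slide":[4,-8,0],"angular":[-0.004,-0.002,0]},{"gripper":1,"slide":[4,-8,-5],"angular":[0,0,0]},{"gripper":1,"slide":[0,0,-20],"angular":[0,0,0]},{"gripper":1,"slide":[0,0,-20],"angular":[0,0,0]},{"gripper":1,"slide":[0,0,-20],"angular":[0,0,0]},{"gripper":1,"slide":[0,0,-8],"angular":[0,0,0]},{"gripper":1,"slide":[0,0,0],"angular":[0,0,0]},{"gripper":1,"slide":[0,0,0],"angular":[0,0,0]}])

```text
clock: 3.4
tcp_pos: [0.5478, 0.2485, 0.0269]
eef_rot: [0.153, 0.988, 0.004, 0.005]
ft_force: [0.3, 0.1, 0.0]
finger_gap: 0.999
```

```bash
python3 shot.py w3
```

```text
3.4 [0.547841   0.24847782 0.02685447] [[-0.953   0.3026  0.0113]
 [ 0.3027  0.9531  0.0067]
 [-0.0087  0.0098 -0.9999]] [0.34816989 0.14758976 0.0422518 ] 0.9991675651782495
```

View pics/w3.png

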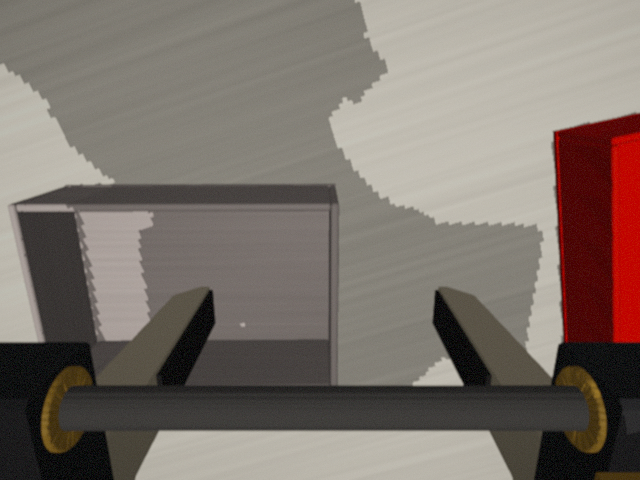

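Call:
jog_arm(plan=[{"gripper":1,"slide":[-4,2,-5],"angular":[-0.004,0.007,0]},{"gripper":1,"slide":[-2,2,-5],"angular":[0,0,0]},{"gripper":1,"slide":[0,0,-5],"angular":[0,0,0]},{"gripper":1,"slide":[0,0,0],"angular":[0,0,0]},{"gripper":1,"slide":[0,0,0],"angular":[0,0,0]},{"gripper":1,"slide":[0,0,0],"angular":[0,0,0]},{"gripper":1,"slide":[0,0,0],"angular":[0,0,0]},{"gripper":1,"slide":[0,0,0],"angular":[0,0,0]}])

```text
clock: 4.25
tcp_pos: [0.5423, 0.2539, 0.013]
eef_rot: [0.153, 0.988, 0.003, 0.003]
ft_force: [-0.0, -0.1, 0.4]
finger_gap: 1.001
```

```bash
python3 shot.py w4
```

```text
4.25 [0.54230338 0.25390354 0.01301468] [[-0.9533  0.3019  0.0068]
 [ 0.3019  0.9533  0.0043]
 [-0.0052  0.0061 -1.    ]] [-0.01444615 -0.08703937  0.39270467] 1.0006799922046763
```

View pics/w4.png

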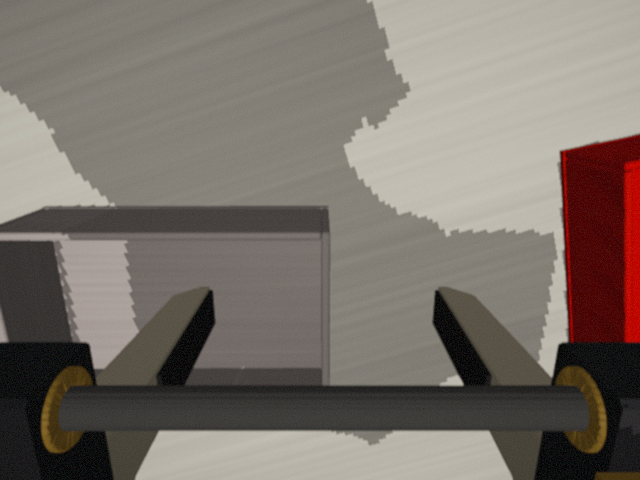

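The rear wall sits at column ~325, centred between the fingers (column ~323) and square to them, so I'm closing the gripper.

Call:
jog_arm(plan=[{"gripper":0,"slide":[0,0,0],"angular":[0,0,0]},{"gripper":0,"slide":[0,0,0],"angular":[0,0,0]},{"gripper":0,"slide":[0,0,0],"angular":[0,0,0]},{"gripper":0,"slide":[0,0,0],"angular":[0,0,0]},{"gripper":0,"slide":[0,0,0],"angular":[0,0,0]},{"gripper":0,"slide":[0,0,0],"angular":[0,0,0]},{"gripper":0,"slide":[0,0,0],"angular":[0,0,0]},{"gripper":0,"slide":[0,0,0],"angular":[0,0,0]}], newtons=25)

```text
clock: 5.1
tcp_pos: [0.5425, 0.2538, 0.0132]
eef_rot: [0.153, 0.988, 0.003, 0.003]
ft_force: [-0.4, -0.7, 0.0]
finger_gap: 0.361
```

```bash
python3 shot.py w5; python3 - <<'E'
from h import *
cv2.imwrite("pics/top5.png",cv2.resize(cams.camera("top")[140:300,170:370,::-1],None,fx=4,fy=3.75,interpolation=cv2.INTER_CUBIC))
E
```

```text
5.1 [0.54250754 0.25380491 0.01322356] [[-0.9532  0.3021  0.0072]
 [ 0.3022  0.9532  0.0044]
 [-0.0055  0.0064 -1.    ]] [-0.39415471 -0.72649357  0.01894507] 0.36071783214341824
```

View pics/w5.png

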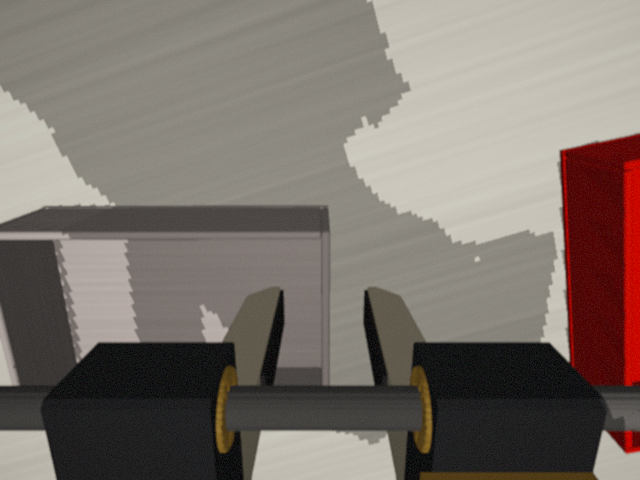

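View pics/top5.png

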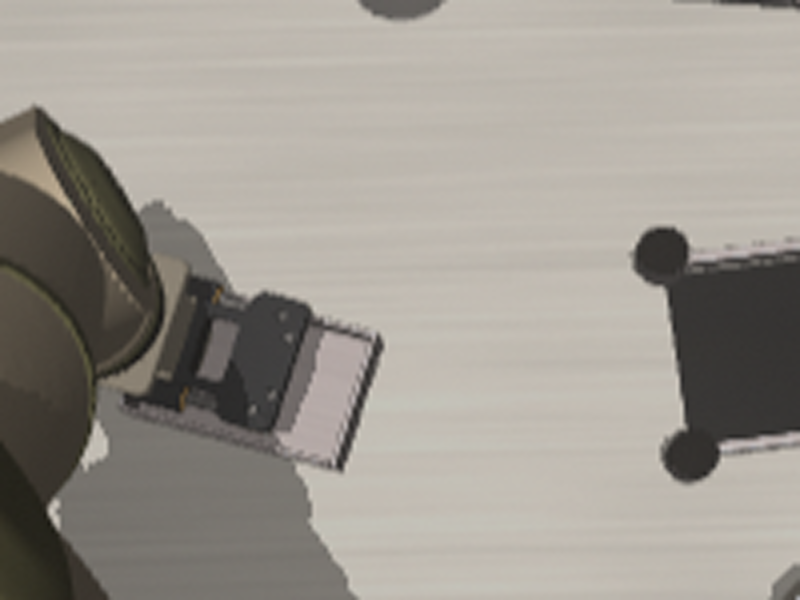

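Call:
jog_arm(plan=[{"gripper":0,"slide":[0,0,0],"angular":[0,0,0]},{"gripper":0,"slide":[0,0,0],"angular":[0,0,0]},{"gripper":0,"slide":[0,0,0],"angular":[0,0,0]},{"gripper":0,"slide":[0,0,0],"angular":[0,0,0]},{"gripper":0,"slide":[0,0,0],"angular":[0,0,0]},{"gripper":0,"slide":[0,0,0],"angular":[0,0,0]},{"gripper":0,"slide":[0,0,0],"angular":[0,0,0]},{"gripper":0,"slide":[0,0,0],"angular":[0,0,0]}])

```text
clock: 6.0
tcp_pos: [0.5425, 0.2539, 0.0135]
eef_rot: [0.153, 0.988, 0.003, 0.003]
ft_force: [0.0, 0.4, 1.0]
finger_gap: 0.031
```

```bash
python3 shot.py w6
```

```text
6.0 [0.54251116 0.25385913 0.01347703] [[-0.9533  0.302   0.0072]
 [ 0.302   0.9533  0.0044]
 [-0.0055  0.0063 -1.    ]] [0.03324921 0.43647089 1.0166831 ] 0.031447641450880866
```

View pics/w6.png

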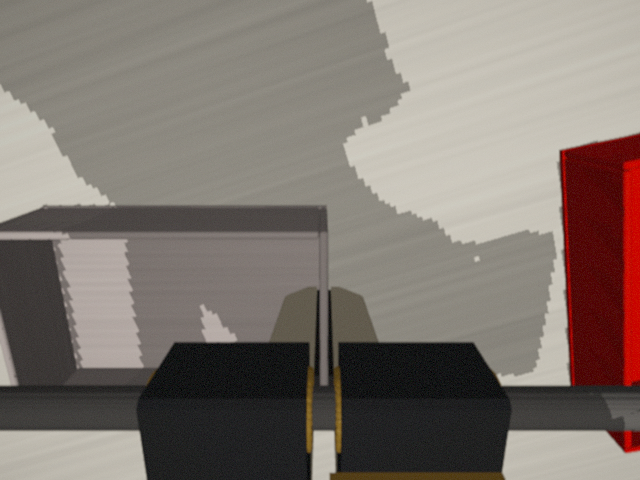

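Call:
jog_arm(plan=[{"gripper":0,"slide":[-3,-9,0],"angular":[0,0,0.034]},{"gripper":0,"slide":[-3,-9,0],"angular":[0,0,0.034]},{"gripper":0,"slide":[-3,-9,0],"angular":[0,0,0.034]},{"gripper":0,"slide":[-3,-9,0],"angular":[0,0,0.034]},{"gripper":0,"slide":[-3,-9,0],"angular":[0,0,0.034]},{"gripper":0,"slide":[-3,-9,0],"angular":[0,0,0.034]},{"gripper":0,"slide":[-3,-9,0],"angular":[0,0,0.034]},{"gripper":0,"slide":[0,0,0],"angular":[0,0,0]}])

```text
clock: 6.85
tcp_pos: [0.519, 0.1864, 0.0142]
eef_rot: [0.022, 1.0, 0.005, 0.003]
ft_force: [1.1, -1.8, -1.7]
finger_gap: 0.032
```

```bash
python3 shot.py w7
```

```text
6.85 [0.51895709 0.18639083 0.01417936] [[-0.999   0.0449  0.0064]
 [ 0.045   0.9989  0.0095]
 [-0.0059  0.0098 -0.9999]] [ 1.14733594 -1.76575291 -1.7264331 ] 0.03238343554023521
```

View pics/w7.png

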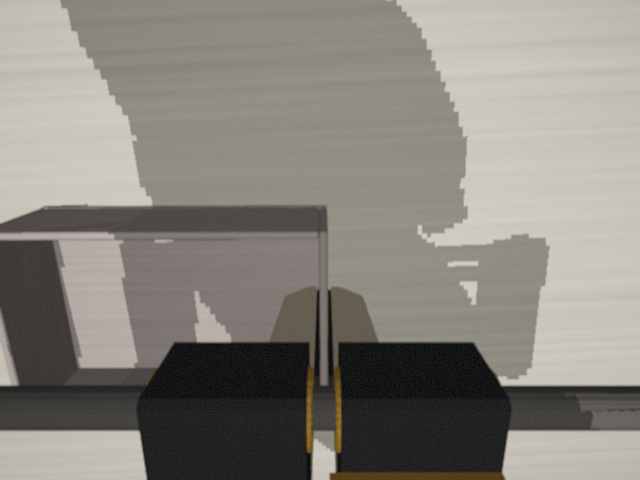

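Call:
jog_arm(plan=[{"gripper":0,"slide":[-2,-8,0],"angular":[0,0,0.029]},{"gripper":0,"slide":[-2,-8,0],"angular":[0,0,0.029]},{"gripper":0,"slide":[-2,-8,0],"angular":[0,0,0.029]},{"gripper":0,"slide":[-2,-8,0],"angular":[0,0,0.029]},{"gripper":0,"slide":[-2,-6,0],"angular":[0,0,0.026]},{"gripper":0,"slide":[0,0,0],"angular":[0,0,0]},{"gripper":0,"slide":[0,0,0],"angular":[0,0,0]},{"gripper":0,"slide":[0,0,0],"angular":[0,0,0]}])

```text
clock: 7.7
tcp_pos: [0.5085, 0.1462, 0.0142]
eef_rot: [-0.054, 0.998, 0.006, 0.003]
ft_force: [0.6, 1.3, 0.1]
finger_gap: 0.033
```

```bash
python3 shot.py w8; python3 - <<'E'
from h import *
im=cams.camera("top")[:,:,::-1];cv2.imwrite("pics/top8f.png",im)
cv2.imwrite("pics/top8.png",cv2.resize(im[180:290,220:420],None,fx=4,fy=4,interpolation=cv2.INTER_CUBIC))
im=cams.camera("scene")[:,:,::-1]
cv2.imwrite("pics/sc8.png",cv2.resize(im[170:340,210:430],None,fx=3.5,fy=3.5,interpolation=cv2.INTER_CUBIC))
E
```

```text
7.7 [0.50848688 0.14624713 0.01421349] [[-0.9941 -0.1088  0.0053]
 [-0.1087  0.994   0.0117]
 [-0.0065  0.011  -0.9999]] [0.60072624 1.32067571 0.1183302 ] 0.032800008029945794
```

View pics/w8.png

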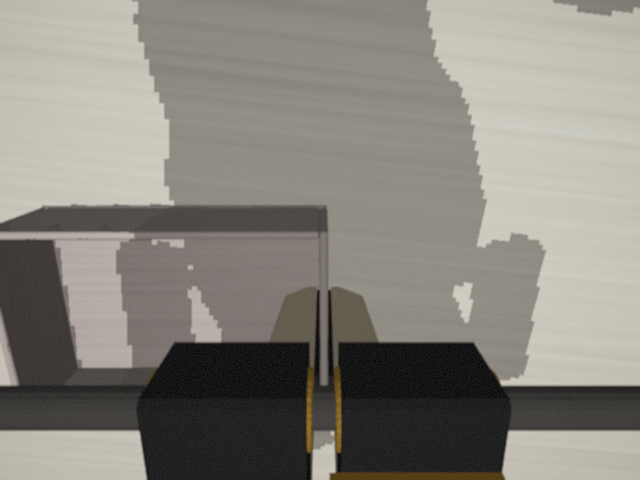

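View pics/top8.png

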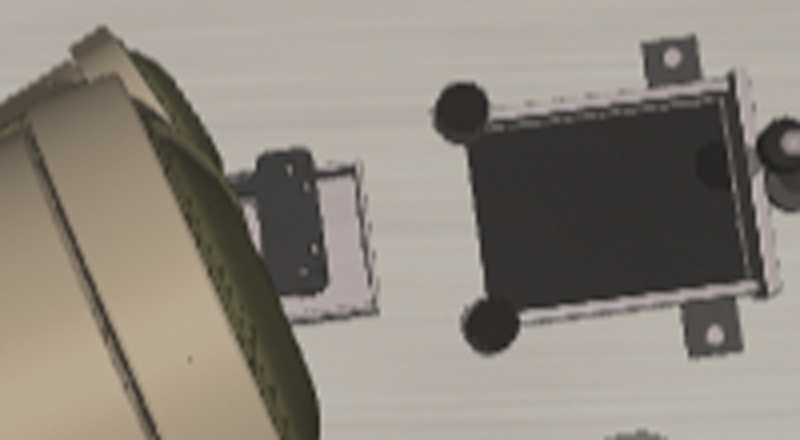

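View pics/sc8.png

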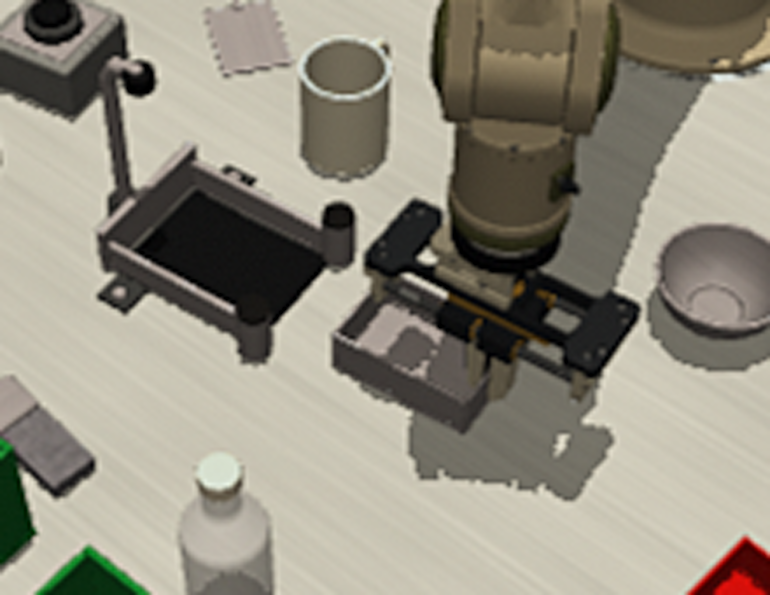

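```bash
python3 - <<'E'
from h import *
np.set_printoptions(precision=4,suppress=True)
t=lambda x,y,z:onz('top',(x/4+220,y/4+180),z)
L=t(462,112,.051);Q=t(492,325,.051);g=(L+Q)/2;v=(L-Q)[:2];v/=np.linalg.norm(v);s=np.array([v[1],-v[0]])
print('gap',g,'yaw',np.arctan2(s[1],s[0]))
f=lambda p:(((p-g)[:2])@s,((p-g)[:2])@v)
print('lead corners',f(t(360,165,.04)),f(t(377,313,.04)))
print('rail/stop: ',f(t(738,70,.045)),f(t(775,295,.045)),'body end',f(t(313,150,.12)),f(t(328,290,.12)))
print('outlet',f(t(715,165,0.0)),)
st=monitor.observe();print('tcp',f(st['tcp_pos']),'pipe?',f(t(785,145,.17)))
# rails inner tops: edges
for p in [(500,115),(715,85),(525,320),(755,288)]: print(f(t(*p,.03)))
E
```

```text
gap [ 0.5258 -0.0311  0.051 ] yaw -1.4629420541455018
lead corners (np.float64(-0.05707780222485408), np.float64(0.03760498724321738)) (np.float64(-0.05864053631644735), np.float64(-0.04174890439245048))
rail/stop:  (np.float64(0.14915666904032338), np.float64(0.06061852985968311)) (np.float64(0.1501698049564512), np.float64(-0.06079283311996894)) body end (np.float64(-0.07991946748940577), np.float64(0.03685465058442194)) (np.float64(-0.08166822285809625), np.float64(-0.033377997618065265))
outlet (np.float64(0.1365719092686599), np.float64(0.017191012795390932))
tcp (np.float64(-0.17821390026739242), np.float64(0.0018194402684782972)) pipe? (np.float64(0.1435626743607341), np.float64(0.001653856507818555))
(np.float64(0.021195447030042443), np.float64(0.05586408111104547))
(np.float64(0.13829227315528503), np.float64(0.05658606917243461))
(np.float64(0.018938301243792886), np.float64(-0.05522503570642383))
(np.float64(0.14285979186643036), np.float64(-0.05474456897369667))
```

Call:
jog_arm(plan=[{"gripper":0,"slide":[1.2,-8,0],"angular":[0,0,0]},{"gripper":0,"slide":[1.2,-8,0],"angular":[0,0,0]},{"gripper":0,"slide":[1.2,-8,0],"angular":[0,0,0]},{"gripper":0,"slide":[1.2,-8,0],"angular":[0,0,0]},{"gripper":0,"slide":[1.2,-8,0],"angular":[0,0,0]},{"gripper":0,"slide":[0,0,0],"angular":[0,0,0]},{"gripper":0,"slide":[0,0,0],"angular":[0,0,0]},{"gripper":0,"slide":[0,0,0],"angular":[0,0,0]}])

```text
clock: 8.65
tcp_pos: [0.5153, 0.1025, 0.0142]
eef_rot: [-0.054, 0.999, 0.006, 0.003]
ft_force: [-0.6, 0.5, -0.0]
finger_gap: 0.03
```

```bash
python3 shot.py w9; python3 - <<'E'
from h import *
im=cams.camera("top")[:,:,::-1];cv2.imwrite("pics/top9f.png",im)
cv2.imwrite("pics/top9.png",cv2.resize(im[190:280,290:390],None,fx=6,fy=6,interpolation=cv2.INTER_CUBIC))
im=cams.camera("scene")[:,:,::-1]
cv2.imwrite("pics/sc9.png",cv2.resize(im[170:340,210:430],None,fx=3.5,fy=3.5,interpolation=cv2.INTER_CUBIC))
E
```

```text
8.65 [0.51527261 0.1025385  0.01422911] [[-0.9941 -0.1082  0.0058]
 [-0.1081  0.9941  0.0119]
 [-0.007   0.0112 -0.9999]] [-0.57897759  0.45876425 -0.0051427 ] 0.029843483894987883
```

View pics/w9.png

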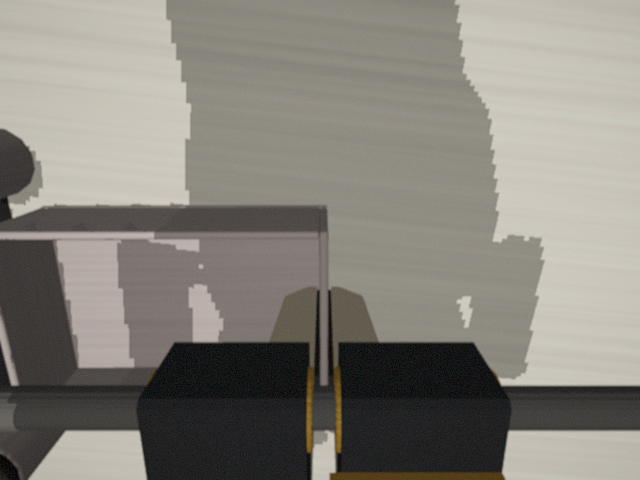

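View pics/top9.png

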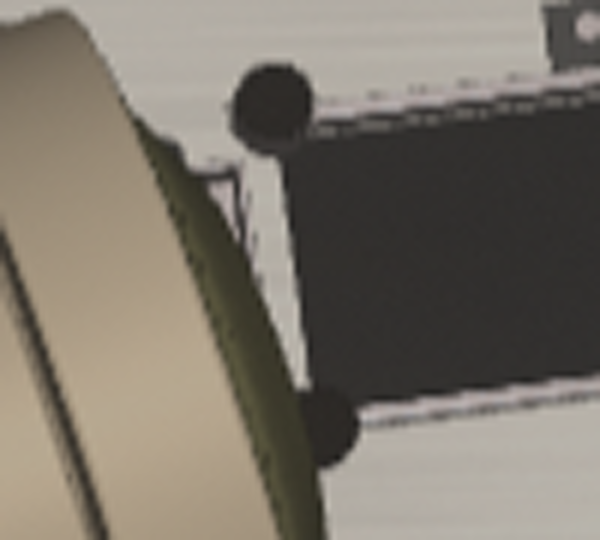

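View pics/sc9.png

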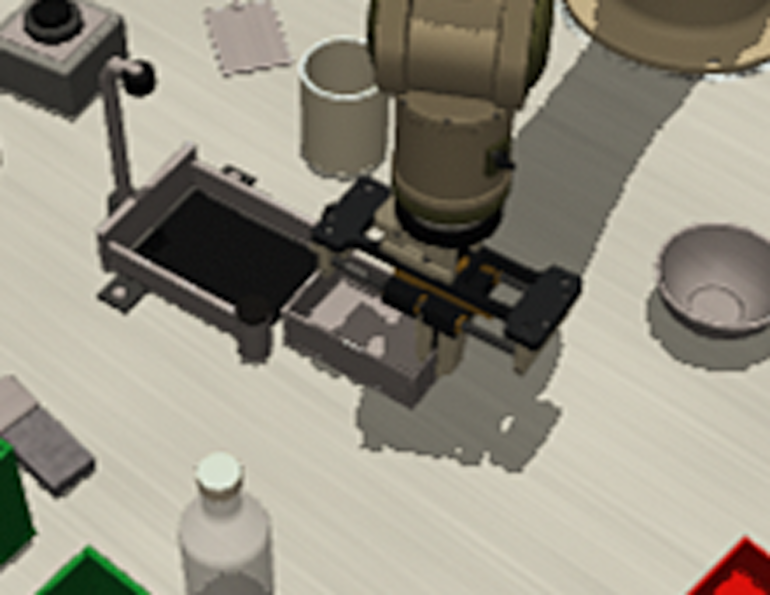

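```bash
python3 - <<'E'
from h import *
np.set_printoptions(precision=4,suppress=True)
t=lambda x,y,z:onz('top',(x/6+290,y/6+190),z)
yaw=-1.4635;s=np.array([np.cos(yaw),np.sin(yaw)]);v=np.array([-s[1],s[0]])
L=t(272,106,.051)[:2]; Q=t(321,428,.051)[:2];print(L,Q,np.linalg.norm(L-Q))
c=t(238,168,.04)[:2];print('corner rel postL',(c-L)@s,(c-L)@v)
import pickle
st=pickle.load(open('w9.pkl','rb'))
# pan base-side rim outer edge seen in wrist
for p in [(10,233),(300,233),(323,233)]:
    X=onz('wrist',p,.04,st);d=X[:2]-st['tcp_pos'][:2];print(d@s,d@v)
print(proj('wrist',[*Q,.051],st),proj('wrist',[*L,.051],st), proj('wrist',[*Q,0],st))
E
python3 - <<'E'
import cv2
a=cv2.imread("pics/w9.png")
cv2.imwrite("pics/c9.png",cv2.resize(a[110:480,0:110],None,fx=1.6*3,fy=1.6,interpolation=cv2.INTER_CUBIC))
E
```

```text
[ 0.5831 -0.0247] [ 0.4691 -0.0383] 0.1148215371016893
corner rel postL -0.014404722123677686 -0.0187044087757706
0.10680665466237053 -0.040569376537870766
0.009189473786443175 -0.04030018049104172
0.001375151000000397 -0.04027863116146796
[-125.8336  178.0464] [-28.1244 481.5209] [ -3.463  157.5099]
```

View pics/c9.png

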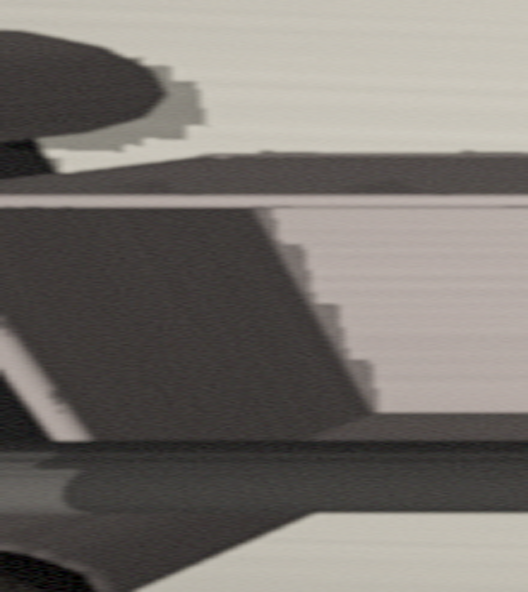

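Call:
jog_arm(plan=[{"gripper":0,"slide":[1,-9,0],"angular":[0,0,0]},{"gripper":0,"slide":[1,-9,0],"angular":[0,0,0]},{"gripper":0,"slide":[1,-9,0],"angular":[0,0,0]},{"gripper":0,"slide":[1,-9,0],"angular":[0,0,0]},{"gripper":0,"slide":[1,-9,0],"angular":[0,0,0]},{"gripper":0,"slide":[0,0,0],"angular":[0,0,0]},{"gripper":0,"slide":[0,0,0],"angular":[0,0,0]},{"gripper":0,"slide":[0,0,0],"angular":[0,0,0]}])

```text
clock: 9.6
tcp_pos: [0.5205, 0.0534, 0.0142]
eef_rot: [-0.054, 0.999, 0.006, 0.003]
ft_force: [-0.9, 0.4, -0.4]
finger_gap: 0.03
```

```bash
python3 shot.py w10
```

```text
9.6 [0.52053549 0.05337292 0.01423556] [[-0.9941 -0.1083  0.0059]
 [-0.1082  0.9941  0.0118]
 [-0.0071  0.0111 -0.9999]] [-0.94681651  0.37572675 -0.37136471] 0.03027498968412831
```

View pics/w10.png

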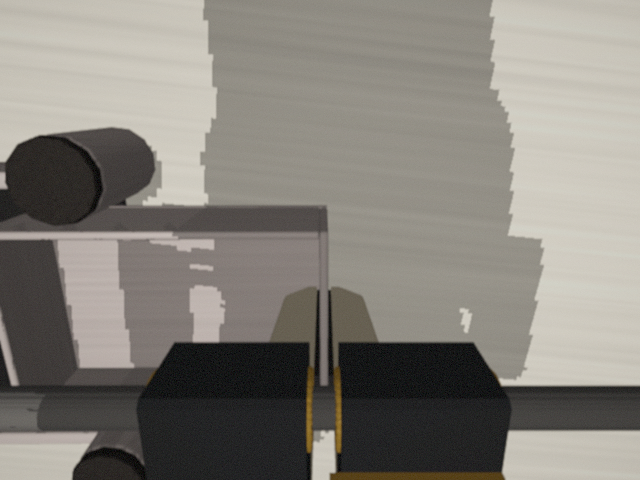

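```bash
python3 - <<'E'
from h import *
import pickle
st=pickle.load(open('w10.pkl','rb'))
yaw=-1.4625;s=np.array([np.cos(yaw),np.sin(yaw)]);v=np.array([-s[1],s[0]])
for p,z in [((53.5,181),.051),((103,181),.051),((53,225),.051),((100,233.5),.04),((300,233.5),.04),((110,450),.051)]:
    d=onz('wrist',p,z,st)[:2]-st['tcp_pos'][:2];print(p,d@s,d@v)
E
```

```text
(53.5, 181) 0.082210933593729 -0.060148788672916856
(103, 181) 0.06747074726604763 -0.06011741687851421
(53, 225) 0.08489289260304726 -0.04647194990173742
(100, 233.5) 0.07668247060047145 -0.040382021779093384
(300, 233.5) 0.009153313623408281 -0.04013229600065771
(110, 450) 0.07998458815006207 0.03961871313717625
```

Call:
jog_arm(plan=[{"gripper":0,"slide":[-0.5,-4,0],"angular":[0,0,0]},{"gripper":0,"slide":[-0.5,-6,0],"angular":[0,0,0]},{"gripper":0,"slide":[0.8,-8,0],"angular":[0,0,0]},{"gripper":0,"slide":[1,-9,0],"angular":[0,0,0]},{"gripper":0,"slide":[1,-9,0],"angular":[0,0,0]},{"gripper":0,"slide":[1,-8,0],"angular":[0,0,0]},{"gripper":0,"slide":[0,0,0],"angular":[0,0,0]},{"gripper":0,"slide":[0,0,0],"angular":[0,0,0]}])

```text
clock: 10.45
tcp_pos: [0.5234, 0.0058, 0.0143]
eef_rot: [-0.055, 0.998, 0.006, 0.003]
ft_force: [-0.3, 2.1, 0.6]
finger_gap: 0.029
```

```bash
python3 shot.py w11; python3 - <<'E'
from h import *
im=cams.camera("scene")[:,:,::-1]
cv2.imwrite("pics/sc11.png",cv2.resize(im[160:300,190:370],None,fx=4.2,fy=4.2,interpolation=cv2.INTER_CUBIC))
E
```

```text
10.45 [0.52336579 0.00578418 0.01425453] [[-0.994  -0.109   0.0059]
 [-0.1089  0.994   0.012 ]
 [-0.0072  0.0113 -0.9999]] [-0.2943878   2.144504    0.62785231] 0.02875121342662604
```

View pics/w11.png

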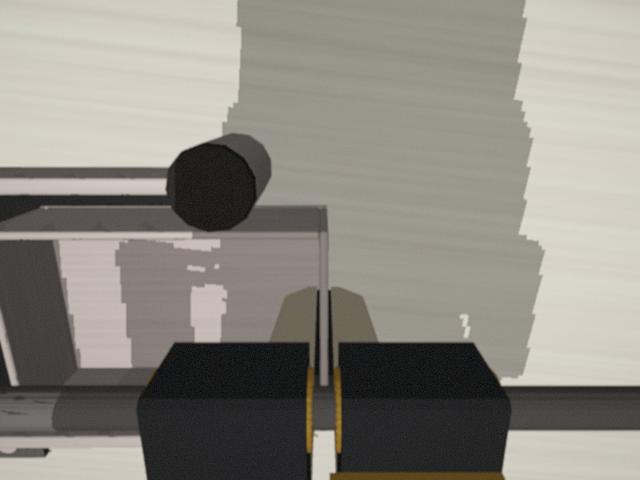

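View pics/sc11.png

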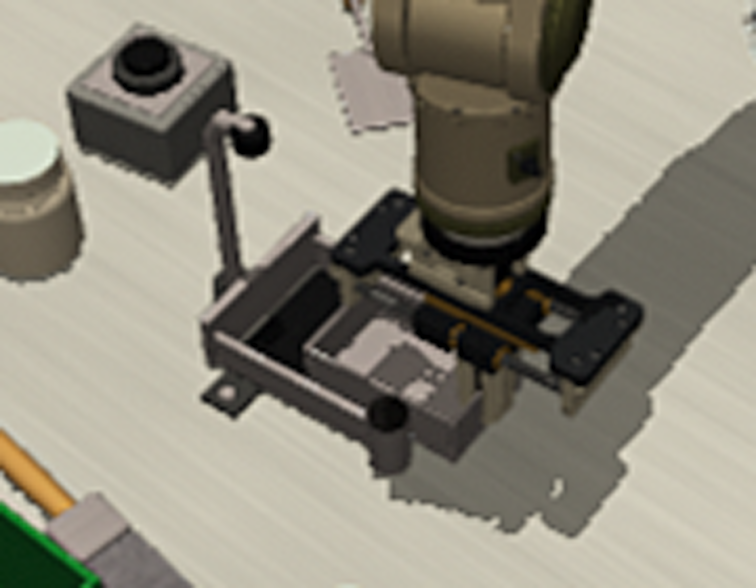

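Call:
jog_arm(plan=[{"gripper":0,"slide":[0.9,-8,0],"angular":[0,0,0]},{"gripper":0,"slide":[0.9,-8,0],"angular":[0,0,0]},{"gripper":0,"slide":[0.9,-8,0],"angular":[0,0,0]},{"gripper":0,"slide":[0.9,-8,0],"angular":[0,0,0]},{"gripper":0,"slide":[0.9,-8,0],"angular":[0,0,0]},{"gripper":0,"slide":[0.5,-4,0],"angular":[0,0,0]},{"gripper":0,"slide":[0,0,0],"angular":[0,0,0]},{"gripper":0,"slide":[0,0,0],"angular":[0,0,0]}])

```text
clock: 11.35
tcp_pos: [0.5284, -0.0413, 0.0143]
eef_rot: [-0.055, 0.998, 0.006, 0.003]
ft_force: [-0.1, 1.7, 0.7]
finger_gap: 0.031
```

```bash
python3 shot.py w12; python3 - <<'E'
from h import *
im=cams.camera("scene")[:,:,::-1]
cv2.imwrite("pics/sc12.png",cv2.resize(im[160:300,190:370],None,fx=4.2,fy=4.2,interpolation=cv2.INTER_CUBIC))
E
```

```text
11.35 [ 0.52841579 -0.0413244   0.01426013] [[-0.9939 -0.1103  0.0055]
 [-0.1102  0.9938  0.0123]
 [-0.0068  0.0116 -0.9999]] [-0.05792561  1.74435095  0.7289489 ] 0.03110575823008808
```

View pics/w12.png

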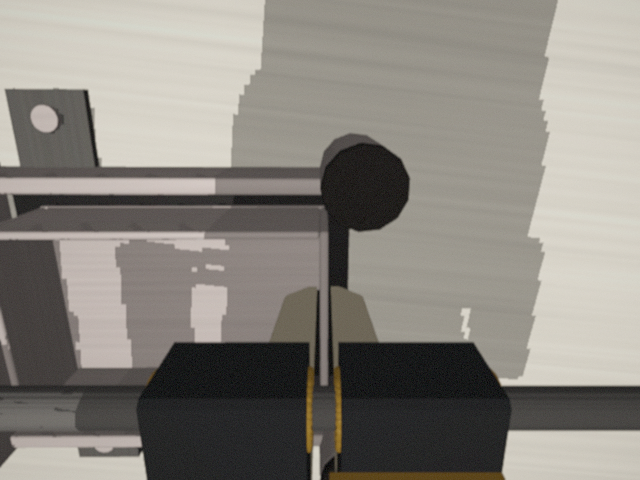

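View pics/sc12.png

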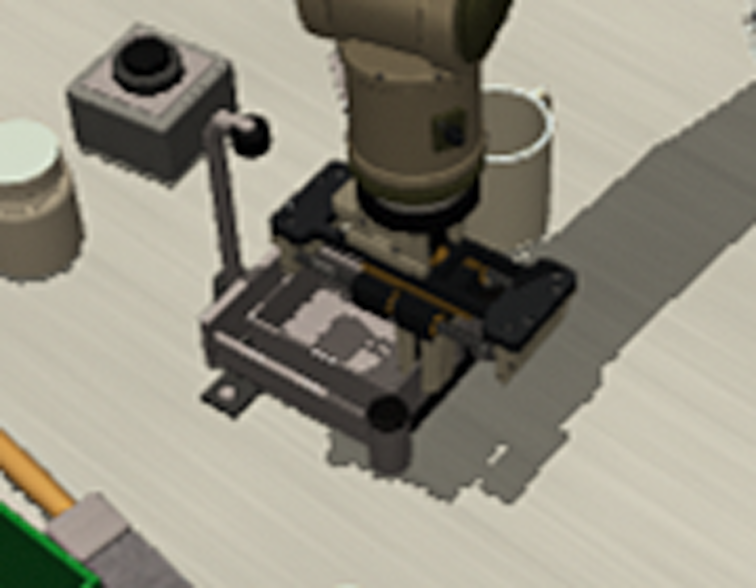

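Call:
jog_arm(plan=[{"gripper":0,"slide":[0.4,-4,0],"angular":[0,0,0]},{"gripper":0,"slide":[0.4,-3,0],"angular":[0,0,0]},{"gripper":0,"slide":[0,0,0],"angular":[0,0,0]},{"gripper":0.15,"slide":[0,0,0],"angular":[0,0,0]},{"gripper":0.3,"slide":[0,0,0],"angular":[0,0,0]},{"gripper":0.3,"slide":[0,0,0],"angular":[0,0,0]},{"gripper":0.3,"slide":[0,0,0],"angular":[0,0,0]},{"gripper":0.3,"slide":[0,0,0],"angular":[0,0,0]}])

```text
clock: 12.25
tcp_pos: [0.5289, -0.0488, 0.0141]
eef_rot: [-0.056, 0.998, 0.006, 0.003]
ft_force: [0.3, 0.0, -0.5]
finger_gap: 0.298
```

```bash
python3 shot.py w13
```

```text
12.25 [ 0.52891169 -0.04875375  0.01413546] [[-0.9938 -0.1111  0.0047]
 [-0.1111  0.9937  0.0115]
 [-0.0059  0.0109 -0.9999]] [ 0.31630551  0.04679217 -0.4704663 ] 0.2975286366950195
```

View pics/w13.png

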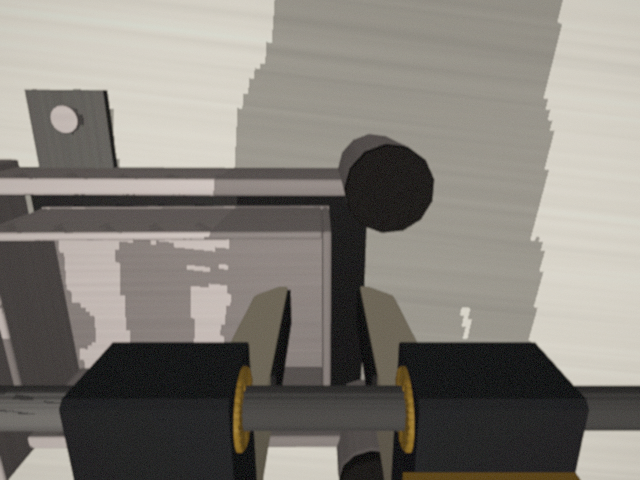

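Call:
jog_arm(plan=[{"gripper":0.3,"slide":[0,0,15],"angular":[0,0,0]},{"gripper":0.3,"slide":[0,0,20],"angular":[0,0,0]},{"gripper":0.3,"slide":[0,0,15],"angular":[0,0,0]},{"gripper":0.2,"slide":[0,0,0],"angular":[0,0,0]},{"gripper":0,"slide":[-1,10,0],"angular":[0,0,0]},{"gripper":0,"slide":[-1,10,0],"angular":[0,0,0]},{"gripper":0,"slide":[-1,10,0],"angular":[0,0,0]},{"gripper":0,"slide":[0,0,0],"angular":[0,0,0]}])

```text
clock: 13.1
tcp_pos: [0.5241, -0.0152, 0.0631]
eef_rot: [-0.056, 0.998, 0.006, 0.001]
ft_force: [0.4, 0.1, -0.6]
finger_gap: 0.007
```

```bash
python3 shot.py w14
```

```text
13.1 [ 0.52414688 -0.01517364  0.06308682] [[-0.9937 -0.1121  0.0011]
 [-0.112   0.9936  0.0121]
 [-0.0024  0.0119 -0.9999]] [ 0.37866416  0.1357755  -0.62208043] 0.006535998973701336
```

View pics/w14.png

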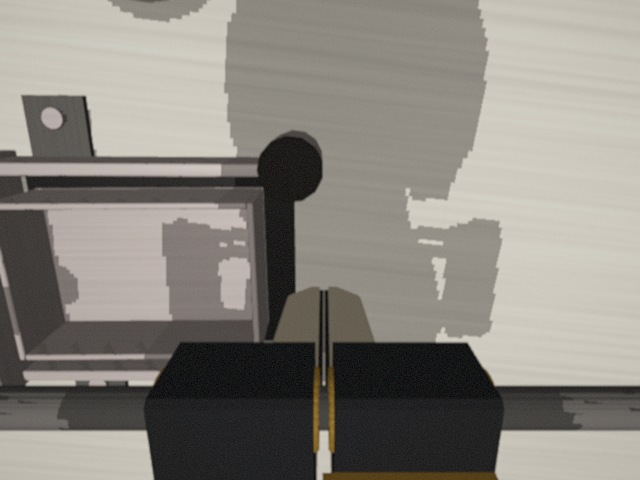

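Call:
jog_arm(plan=[{"gripper":0,"slide":[0,0,-16],"angular":[0,0,0]},{"gripper":0,"slide":[0,0,-16],"angular":[0,0,0]},{"gripper":0,"slide":[0,0,-12],"angular":[0,0,0]},{"gripper":0,"slide":[0,0,0],"angular":[0,0,0]},{"gripper":0,"slide":[0.5,-5,0],"angular":[0,0,0]},{"gripper":0,"slide":[0.5,-5,0],"angular":[0,0,0]},{"gripper":0,"slide":[0,0,0],"angular":[0,0,0]},{"gripper":0,"slide":[0,0,0],"angular":[0,0,0]}])

```text
clock: 13.95
tcp_pos: [0.5256, -0.0275, 0.0178]
eef_rot: [-0.056, 0.998, 0.005, 0.001]
ft_force: [0.0, 0.3, 0.3]
finger_gap: 0.006
```

```bash
python3 shot.py w15; python3 - <<'E'
from h import *
import pickle
yaw=-1.461;s=np.array([np.cos(yaw),np.sin(yaw)]);v=np.array([-s[1],s[0]])
st=pickle.load(open('w14.pkl','rb'))
for p,z in [((290,166),.051),((266,190),.04),((10,205),.04),((24,160),.03)]:
    d=onz('wrist',p,z,st)[:2]-st['tcp_pos'][:2];print(p,d@s,d@v)
E
```

```text
13.95 [ 0.52555162 -0.02746389  0.01779   ] [[-0.9937 -0.112   0.001 ]
 [-0.112   0.9937  0.0102]
 [-0.0022  0.0101 -0.9999]] [0.00878901 0.25063814 0.32780851] 0.0063681150384875445
(290, 166) 0.01463330440919133 -0.05775145751589727
(266, 190) 0.026214120504838262 -0.04565783586430454
(10, 205) 0.14036118782216453 -0.038912374177224596
(24, 160) 0.1369255837442625 -0.05759981780580234
```

View pics/w15.png

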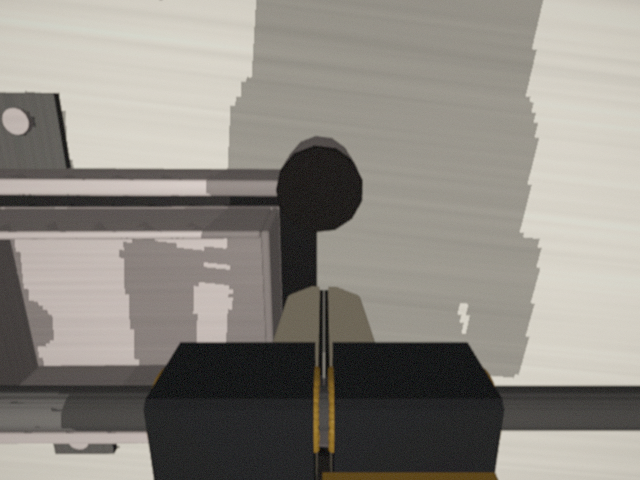

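Call:
jog_arm(plan=[{"gripper":0,"slide":[0.3,-3,0],"angular":[0,0,0]},{"gripper":0,"slide":[0.3,-3,0],"angular":[0,0,0]},{"gripper":0,"slide":[0.3,-2,0],"angular":[0,0,0]},{"gripper":0,"slide":[0,0,0],"angular":[0,0,0]},{"gripper":0,"slide":[0,0,0],"angular":[0,0,0]},{"gripper":0,"slide":[0,0,0],"angular":[0,0,0]},{"gripper":0,"slide":[0,0,0],"angular":[0,0,0]},{"gripper":0,"slide":[0,0,0],"angular":[0,0,0]}])

```text
clock: 14.8
tcp_pos: [0.5268, -0.0357, 0.0184]
eef_rot: [-0.056, 0.998, 0.005, 0.001]
ft_force: [0.0, 0.0, 0.2]
finger_gap: 0.005
```

```bash
python3 shot.py w16
```

```text
14.8 [ 0.52677916 -0.03569082  0.01843672] [[-0.9936 -0.1125  0.0021]
 [-0.1125  0.9936  0.0107]
 [-0.0033  0.0104 -0.9999]] [0.02275253 0.04604813 0.16941723] 0.00534589115422914
```

View pics/w16.png

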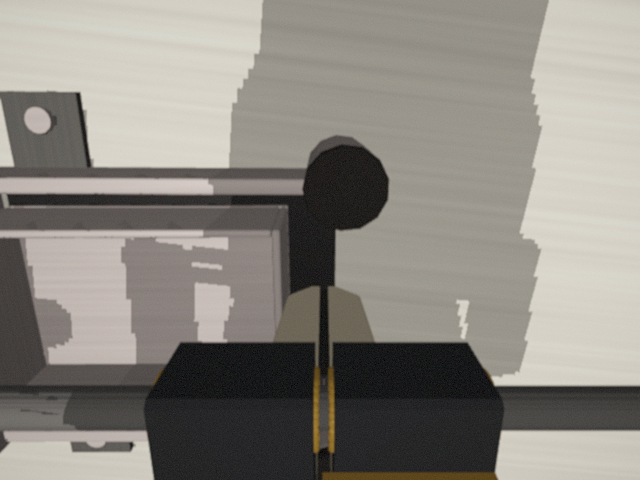

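Call:
jog_arm(plan=[{"gripper":0,"slide":[0.3,-3,0],"angular":[0,0,0]},{"gripper":0,"slide":[0.3,-3,0],"angular":[0,0,0]},{"gripper":0,"slide":[0.3,-3,0],"angular":[0,0,0]},{"gripper":0,"slide":[0,0,0],"angular":[0,0,0]},{"gripper":0,"slide":[0,0,0],"angular":[0,0,0]},{"gripper":0,"slide":[0,0,0],"angular":[0,0,0]},{"gripper":0,"slide":[0,0,0],"angular":[0,0,0]},{"gripper":0,"slide":[0,0,0],"angular":[0,0,0]}])

```text
clock: 15.65
tcp_pos: [0.5279, -0.0385, 0.0185]
eef_rot: [-0.06, 0.998, 0.009, 0.002]
ft_force: [-0.2, 2.1, 0.5]
finger_gap: 0.003
```

```bash
python3 shot.py w17
```

```text
15.65 [ 0.52785833 -0.03854844  0.01848565] [[-0.9928 -0.1195  0.0029]
 [-0.1195  0.9927  0.0175]
 [-0.005   0.0171 -0.9998]] [-0.16724468  2.11439208  0.538104  ] 0.0026215701025022763
```

View pics/w17.png

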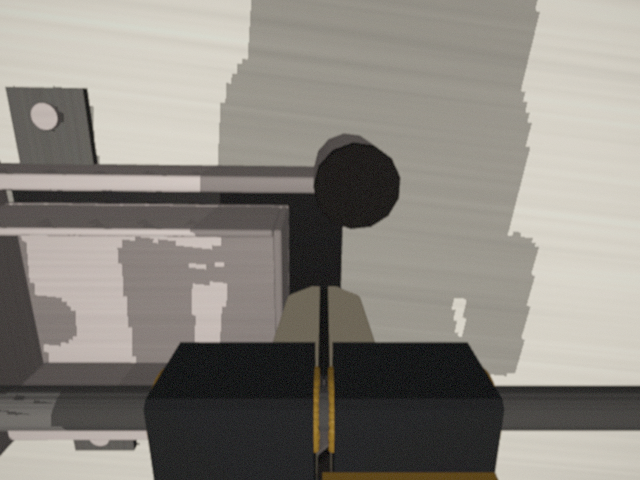

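```bash
cat > rel.py <<'E'
from h import *
import pickle,sys
def rel(n,post,pts):
    st=pickle.load(open(n+'.pkl','rb'));Rm=R.from_quat(st['eef_rot']).as_matrix()
    a=-1.4625;s=np.array([np.cos(a),np.sin(a)]);v=np.array([-s[1],s[0]])
    o=onz('wrist',post,.051,st)[:2]+58*v/1000
    print('tcp',(st['tcp_pos'][:2]-o)@s,(st['tcp_pos'][:2]-o)@v)
    for p in pts:
        d=onz('wrist',p,.04,st)[:2]-o;print(p,d@s,d@v)
E
python3 - <<'E'
from rel import rel
rel('w16',(346,187),[(289,207),(280,236)])
rel('w17',(357,185),[(289,206),(280,235)])
E
python3 - <<'E'
import cv2
a=cv2.imread("pics/w17.png")
cv2.imwrite("pics/c17.png",cv2.resize(a[140:350,240:420],None,fx=4,fy=2.8,interpolation=cv2.INTER_CUBIC))
E
```

```text
tcp 0.005595796928035964 -0.0007900196926160486
(289, 207) 0.01876013739466784 -0.04899745049106532
(280, 236) 0.02211538593516525 -0.03857281136816534
tcp 0.008408589442871324 -3.436237740151891e-05
(289, 206) 0.02204455707656882 -0.04856447614183318
(280, 235) 0.025320713722500488 -0.03814136534490641
```

View pics/c17.png

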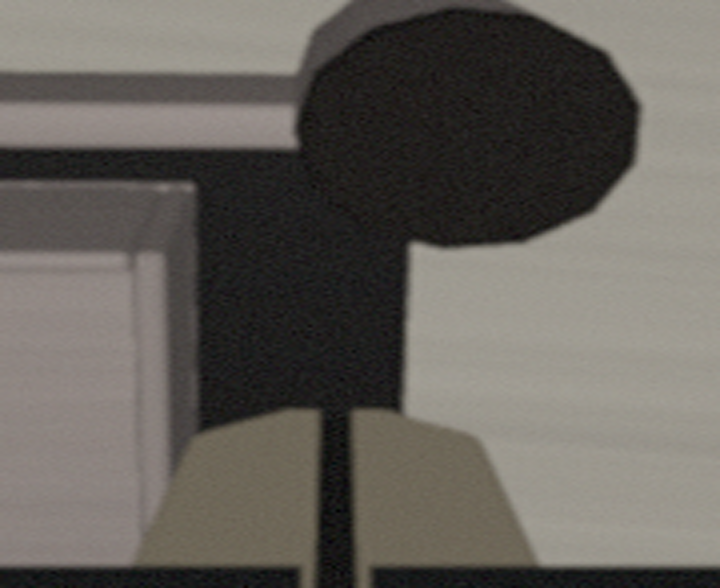

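Call:
jog_arm(plan=[{"gripper":0,"slide":[0.2,-3,0],"angular":[0,0,0]},{"gripper":0,"slide":[0.3,-3,0],"angular":[0,0,0]},{"gripper":0,"slide":[0.3,-3,0],"angular":[0,0,0]},{"gripper":0,"slide":[0.3,-3,0],"angular":[0,0,0]},{"gripper":0,"slide":[0.3,-3,0],"angular":[0,0,0]},{"gripper":0,"slide":[0.3,-3,0],"angular":[0,0,0]},{"gripper":0,"slide":[0.3,-3,0],"angular":[0,0,0]},{"gripper":0,"slide":[0.3,-3,0],"angular":[0,0,0]}])

```text
clock: 16.5
tcp_pos: [0.5274, -0.0383, 0.0188]
eef_rot: [-0.072, 0.997, 0.021, 0.002]
ft_force: [-2.0, 12.7, 2.1]
finger_gap: 0.007
```

```bash
python3 shot.py w18
```

```text
16.5 [ 0.52742707 -0.03828952  0.01883333] [[-9.896e-01 -1.441e-01  6.000e-04]
 [-1.439e-01  9.887e-01  4.140e-02]
 [-6.500e-03  4.090e-02 -9.991e-01]] [-2.0061484  12.74395727  2.13017756] 0.00741004969509156
```

View pics/w18.png

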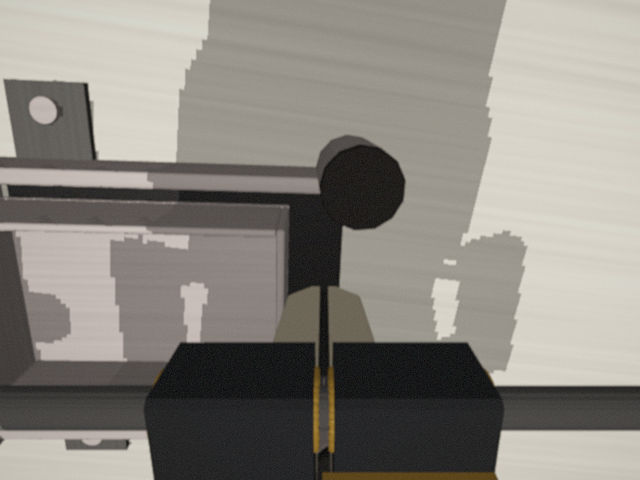

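Call:
jog_arm(plan=[{"gripper":0,"slide":[-0.6,6,0],"angular":[0,0,0]},{"gripper":0,"slide":[-0.6,6,0],"angular":[-0.02,0,0]},{"gripper":0,"slide":[-0.6,6,5],"angular":[-0.01,0,0]},{"gripper":0,"slide":[0,0,20],"angular":[0,0,0]},{"gripper":0,"slide":[0,0,40],"angular":[0,0,0]},{"gripper":0,"slide":[0,0,40],"angular":[0,0,0]},{"gripper":0,"slide":[0,0,40],"angular":[0,0,0]},{"gripper":0,"slide":[0,0,40],"angular":[0,0,0]}])

```text
clock: 17.35
tcp_pos: [0.5213, -0.0201, 0.2065]
eef_rot: [-0.072, 0.997, 0.004, -0.005]
ft_force: [0.6, -0.5, -0.4]
finger_gap: 0.004
```

Call:
jog_arm(plan=[{"gripper":0,"slide":[0,0,40],"angular":[0,0,0]},{"gripper":0,"slide":[0,0,30],"angular":[0,0,0]},{"gripper":0,"slide":[-12,0,10],"angular":[0,0,0]},{"gripper":0,"slide":[-12,0,0],"angular":[0,0,0]},{"gripper":0,"slide":[-12,0,0],"angular":[0,0,0]},{"gripper":0,"slide":[-12,0,0],"angular":[0,0,0]},{"gripper":0,"slide":[0,0,0],"angular":[0,0,0]},{"gripper":0,"slide":[0,0,0],"angular":[0,0,0]}])

```text
clock: 18.15
tcp_pos: [0.4693, -0.0211, 0.2956]
eef_rot: [-0.071, 0.997, 0.003, -0.001]
ft_force: [-0.7, 0.0, 0.5]
finger_gap: 0.0
```

```bash
python3 shot.py w19; python3 - <<'E'
from h import *
im=cams.camera("scene")[:,:,::-1]
cv2.imwrite("pics/sc19.png",cv2.resize(im[130:300,190:370],None,fx=3.5,fy=3.5,interpolation=cv2.INTER_CUBIC))
E
```

```text
18.15 [ 0.46928149 -0.0211174   0.29556521] [[-0.9899 -0.1418 -0.003 ]
 [-0.1418  0.9899  0.005 ]
 [ 0.0023  0.0053 -1.    ]] [-0.73900569  0.00413239  0.46214784] 0.00029263078988398276
```

View pics/w19.png

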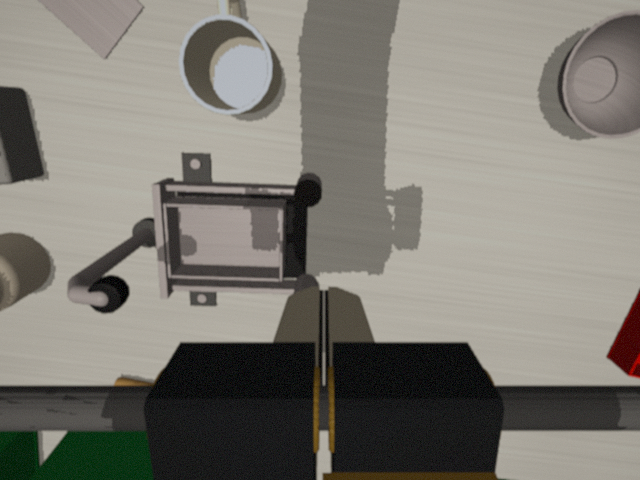

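View pics/sc19.png

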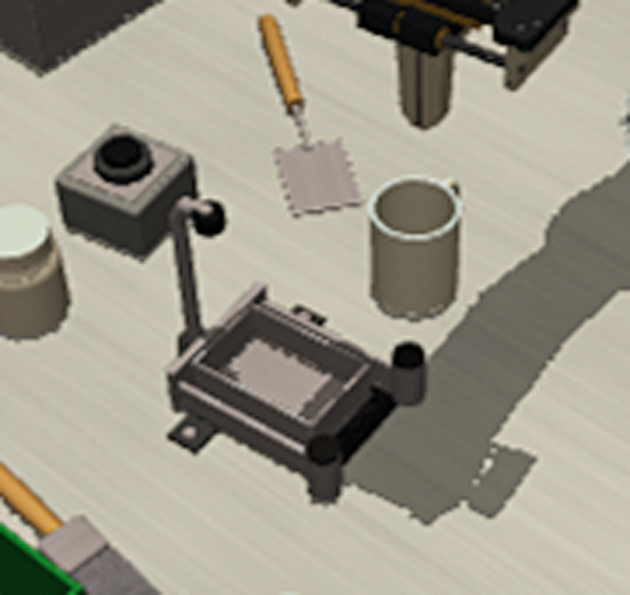

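Call:
jog_arm(plan=[{"gripper":0,"slide":[0,-35,0],"angular":[0,0,0]},{"gripper":0,"slide":[0,-35,0],"angular":[0,0,0]},{"gripper":0,"slide":[0,-35,0],"angular":[0,0,0]},{"gripper":0,"slide":[0,-35,0],"angular":[0,0,0]},{"gripper":0,"slide":[0,-35,0],"angular":[0,0,0]},{"gripper":0,"slide":[0,-35,0],"angular":[0,0,0]},{"gripper":0,"slide":[0,0,0],"angular":[0,0,0]},{"gripper":0,"slide":[0,0,0],"angular":[0,0,0]}])

```text
clock: 19.05
tcp_pos: [0.4726, -0.2386, 0.2924]
eef_rot: [-0.073, 0.997, 0.004, -0.002]
ft_force: [-0.1, 0.4, -0.4]
finger_gap: 0.001
```

```bash
python3 shot.py w20
```

```text
19.05 [ 0.47257658 -0.23857276  0.29239532] [[-0.9893 -0.1461 -0.0049]
 [-0.1461  0.9892  0.008 ]
 [ 0.0037  0.0086 -1.    ]] [-0.11301997  0.4036289  -0.35680149] 0.001490690451713307
```

View pics/w20.png

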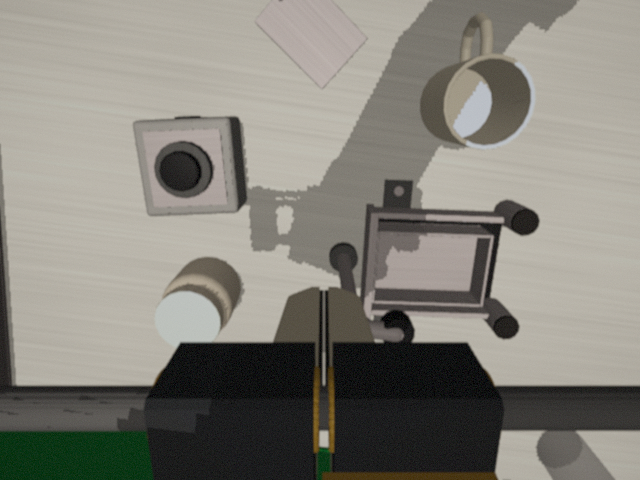

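```bash
python3 - <<'E'
from h import *
import pickle
st=pickle.load(open('w20.pkl','rb'))
print(tri(ray('wrist',(184,171),st),ray('top',(505.6,258.3))),tri(ray('wrist',(184,171),st),ray('scene',(225.3,174))),onz('wrist',(184,171),.07,st))
a=cv2.imread("pics/w20.png")
cv2.imwrite("pics/c20.png",cv2.resize(a[185:345,350:550],None,fx=4,fy=3.75,interpolation=cv2.INTER_CUBIC))
im=cams.camera("top")[:,:,::-1]
cv2.imwrite("pics/top20.png",cv2.resize(im[190:280,320:440],None,fx=6,fy=6,interpolation=cv2.INTER_CUBIC))
E
```

```text
(array([ 0.46338988, -0.3651804 ,  0.08065387]), np.float64(0.005872973298649924)) (array([ 0.46444081, -0.36574286,  0.06756707]), np.float64(0.0007693925236333137)) [ 0.46423337 -0.36536938  0.07      ]
```

View pics/c20.png

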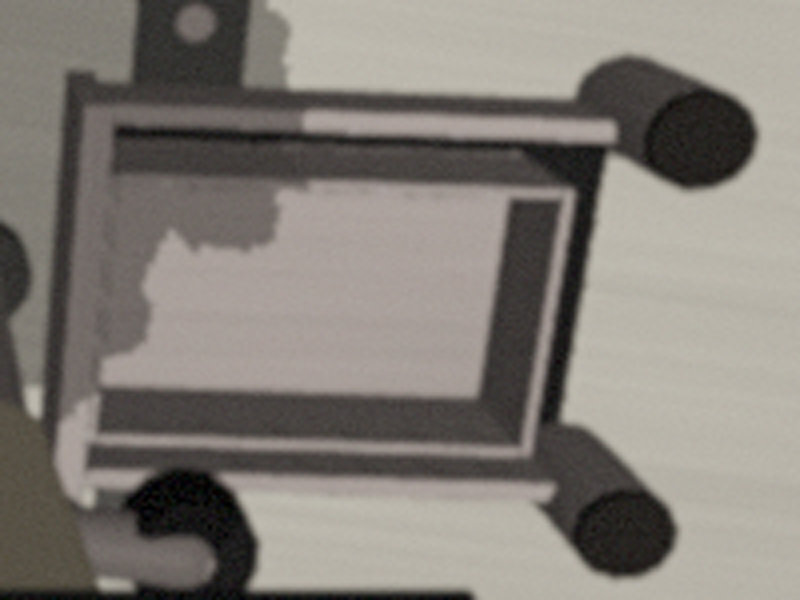

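View pics/top20.png

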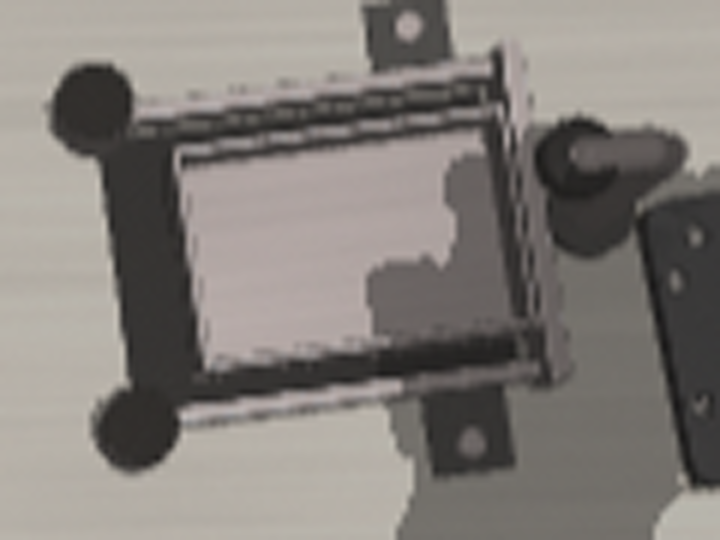

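Call:
jog_arm(plan=[{"gripper":0,"slide":[-2,-30,0],"angular":[-0.004,0.002,0]},{"gripper":0,"slide":[-2,-30,0],"angular":[0,0,0]},{"gripper":0,"slide":[-2,-30,0],"angular":[0,0,0]},{"gripper":0,"slide":[-2,-30,-30],"angular":[0,0,0]},{"gripper":0,"slide":[0,0,-40],"angular":[0,0,0]},{"gripper":0,"slide":[0,0,-40],"angular":[0,0,0]},{"gripper":0,"slide":[0,0,-30],"angular":[0,0,0]},{"gripper":0,"slide":[0,0,0],"angular":[0,0,0]}])

```text
clock: 19.95
tcp_pos: [0.4703, -0.3516, 0.1506]
eef_rot: [-0.083, 0.997, 0.002, 0.0]
ft_force: [0.2, -0.2, 0.8]
finger_gap: 0.008
```

```bash
python3 shot.py w21
```

```text
19.95 [ 0.47026566 -0.3516055   0.15064456] [[-9.863e-01 -1.650e-01 -1.000e-04]
 [-1.650e-01  9.863e-01  3.300e-03]
 [-4.000e-04  3.200e-03 -1.000e+00]] [ 0.24025645 -0.16062974  0.78855898] 0.007957896657244765
```

View pics/w21.png

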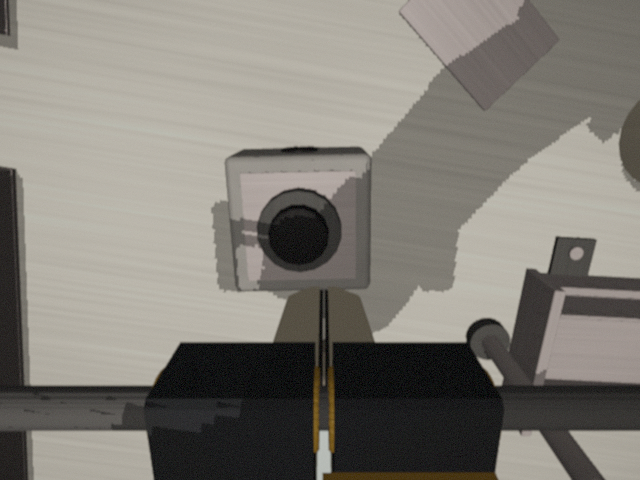

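```bash
python3 - <<'E'
from h import *
import pickle
a=pickle.load(open('w20.pkl','rb'));b=pickle.load(open('w21.pkl','rb'))
print(tri(ray('wrist',(184,171),a),ray('wrist',(298,236),b)),[onz('wrist',(298,236),z,b) for z in (.065,.075)])
E
```

```text
(array([ 0.46662947, -0.36785341,  0.0635141 ]), np.float64(0.0026289196332223122)) [array([ 0.46744339, -0.36835192,  0.065     ]), array([ 0.46438466, -0.36828085,  0.075     ])]
```

Call:
jog_arm(plan=[{"gripper":0,"slide":[-2,-8,0],"angular":[0,0,0]},{"gripper":0,"slide":[-2,-8,0],"angular":[0,0,0]},{"gripper":0,"slide":[0,0,-20],"angular":[0,0,0]},{"gripper":0,"slide":[0,0,-20],"angular":[0,0,0]},{"gripper":0,"slide":[0,0,-10],"angular":[0,0,0]},{"gripper":0,"slide":[0,0,0],"angular":[0,0,0]},{"gripper":0,"slide":[0,0,0],"angular":[0,0,0]},{"gripper":0,"slide":[0,0,0],"angular":[0,0,0]}])

```text
clock: 20.8
tcp_pos: [0.4727, -0.3747, 0.1136]
eef_rot: [-0.083, 0.997, -0.005, 0.008]
ft_force: [-0.5, -0.3, -0.0]
finger_gap: 0.006
```

```bash
python3 shot.py w22
```

```text
20.8 [ 0.47267363 -0.37467946  0.11358285] [[-0.9861 -0.1653  0.0167]
 [-0.1655  0.9862 -0.0092]
 [-0.015  -0.0119 -0.9998]] [-0.47657494 -0.26605288 -0.00749809] 0.005542723086820016
```

View pics/w22.png

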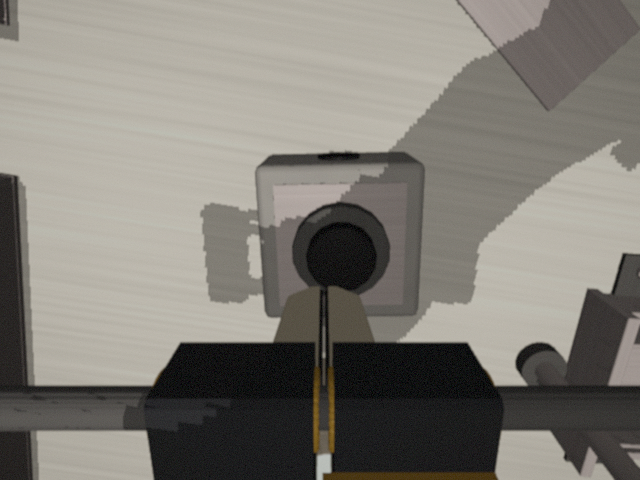

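Call:
jog_arm(plan=[{"gripper":0,"slide":[-3,3,0],"angular":[0.005,0.009,0]},{"gripper":0,"slide":[-3,3,-5],"angular":[0,0,0]},{"gripper":0,"slide":[0,0,-10],"angular":[0,0,0]},{"gripper":0,"slide":[0,0,-5],"angular":[0,0,0]},{"gripper":0,"slide":[0,0,0],"angular":[0,0,0]},{"gripper":0,"slide":[0,0,0],"angular":[0,0,0]},{"gripper":0,"slide":[0,0,0],"angular":[0,0,0]},{"gripper":0,"slide":[0,0,0],"angular":[0,0,0]}])

```text
clock: 21.65
tcp_pos: [0.4665, -0.368, 0.0926]
eef_rot: [-0.083, 0.997, -0.002, 0.004]
ft_force: [0.0, -0.2, 0.0]
finger_gap: 0.006
```

```bash
python3 shot.py w23
```

```text
21.65 [ 0.46651519 -0.36800903  0.09260966] [[-0.9861 -0.1659  0.0076]
 [-0.1659  0.9861 -0.0043]
 [-0.0068 -0.0055 -1.    ]] [ 0.0330489  -0.24533094  0.02594502] 0.0062712564585013265
```

View pics/w23.png

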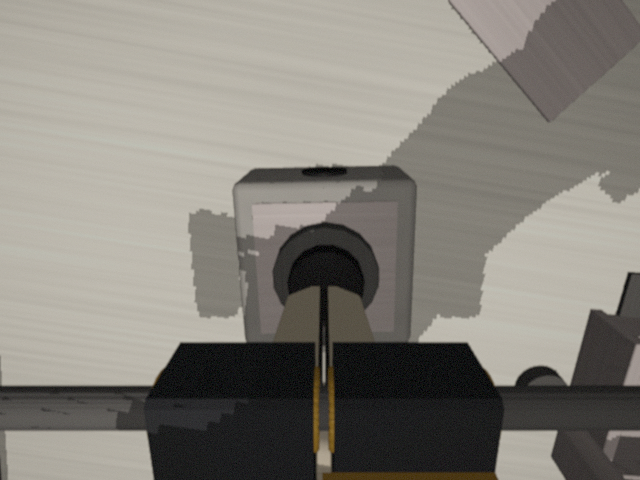

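Call:
jog_arm(plan=[{"gripper":0,"slide":[0,0,-4],"angular":[0,0,0]},{"gripper":0,"slide":[0,0,-4],"angular":[0,0,0]},{"gripper":0,"slide":[0,0,-3],"angular":[0,0,0]},{"gripper":0,"slide":[0,0,-3],"angular":[0,0,0]},{"gripper":0,"slide":[0,0,-3],"angular":[0,0,0]},{"gripper":0,"slide":[0,0,-3],"angular":[0,0,0]},{"gripper":0,"slide":[0,0,0],"angular":[0,0,0]},{"gripper":0,"slide":[0,0,0],"angular":[0,0,0]}])

```text
clock: 22.5
tcp_pos: [0.4669, -0.3684, 0.0726]
eef_rot: [-0.083, 0.997, -0.003, 0.004]
ft_force: [-1.3, 0.0, 5.1]
finger_gap: 0.005
```

Call:
jog_arm(plan=[{"gripper":0,"slide":[0,0,-3],"angular":[0,0,0]},{"gripper":0,"slide":[0,0,-3],"angular":[0,0,0]},{"gripper":0,"slide":[0,0,-3],"angular":[0,0,0]},{"gripper":0,"slide":[0,0,-3],"angular":[0,0,0]},{"gripper":0,"slide":[0,0,-3],"angular":[0,0,0]},{"gripper":0,"slide":[0,0,-3],"angular":[0,0,0]},{"gripper":0,"slide":[0,0,-3],"angular":[0,0,0]},{"gripper":0,"slide":[0,0,-3],"angular":[0,0,0]}])

```text
clock: 23.3
tcp_pos: [0.467, -0.3685, 0.0717]
eef_rot: [-0.083, 0.997, -0.009, 0.007]
ft_force: [-7.6, 6.2, 39.0]
finger_gap: 0.004
```

```bash
python3 shot.py w24
```

```text
23.3 [ 0.46700942 -0.36845071  0.07173116] [[-0.9862 -0.1646  0.0152]
 [-0.1648  0.9862 -0.0158]
 [-0.0124 -0.0181 -0.9998]] [-7.59924581  6.18000204 39.04179532] 0.004323147544515272
```

View pics/w24.png

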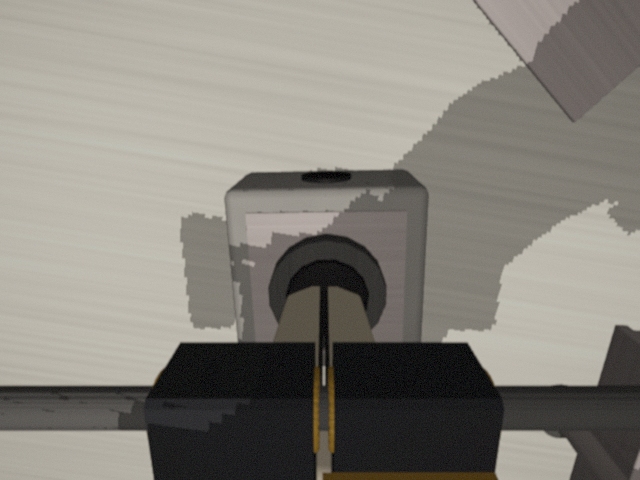

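Call:
jog_arm(plan=[{"gripper":0,"slide":[0,0,3],"angular":[0,0,0]},{"gripper":0,"slide":[0,0,10],"angular":[0,0,0]},{"gripper":0,"slide":[0,0,20],"angular":[0,0,0]},{"gripper":0,"slide":[0,0,30],"angular":[0,0,0]},{"gripper":0,"slide":[0,0,40],"angular":[0,0,0]},{"gripper":0,"slide":[0,0,40],"angular":[0,0,0]},{"gripper":0,"slide":[0,0,20],"angular":[0,0,0]},{"gripper":0,"slide":[0,0,0],"angular":[0,0,0]}])

```text
clock: 24.15
tcp_pos: [0.4661, -0.3675, 0.2426]
eef_rot: [-0.083, 0.996, -0.008, 0.007]
ft_force: [-0.1, -0.2, -1.2]
finger_gap: 0.007
```

```bash
python3 shot.py w25; python3 - <<'E'
from h import *
im=cams.camera("top")[:,:,::-1];cv2.imwrite("pics/topend.png",im)
im=cams.camera("scene")[:,:,::-1];cv2.imwrite("pics/scend.png",cv2.resize(im[130:300,170:370],None,fx=3.5,fy=3.5,interpolation=cv2.INTER_CUBIC))
E
```

```text
24.15 [ 0.46608679 -0.36747117  0.24260937] [[-0.9861 -0.1653  0.0149]
 [-0.1655  0.9861 -0.0153]
 [-0.0121 -0.0176 -0.9998]] [-0.07065147 -0.18847996 -1.19161609] 0.006509874251318597
```

View pics/w25.png

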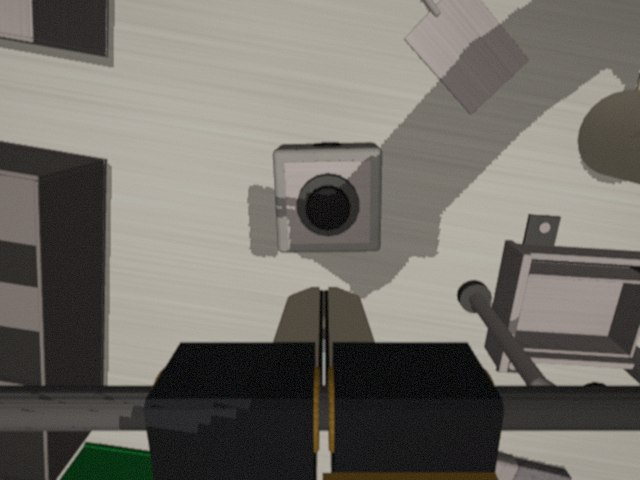

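View pics/topend.png

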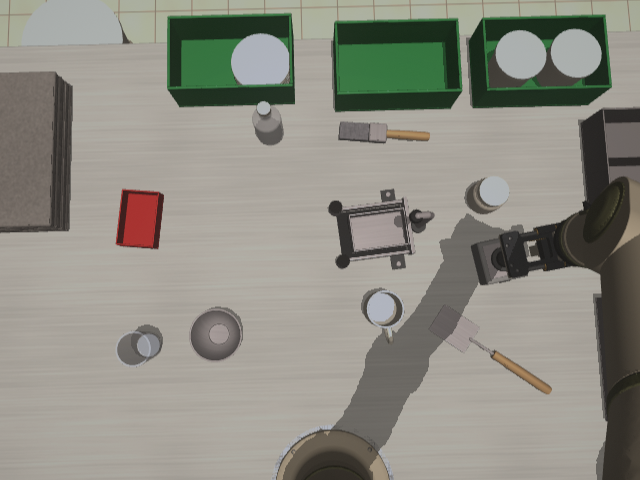

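View pics/scend.png

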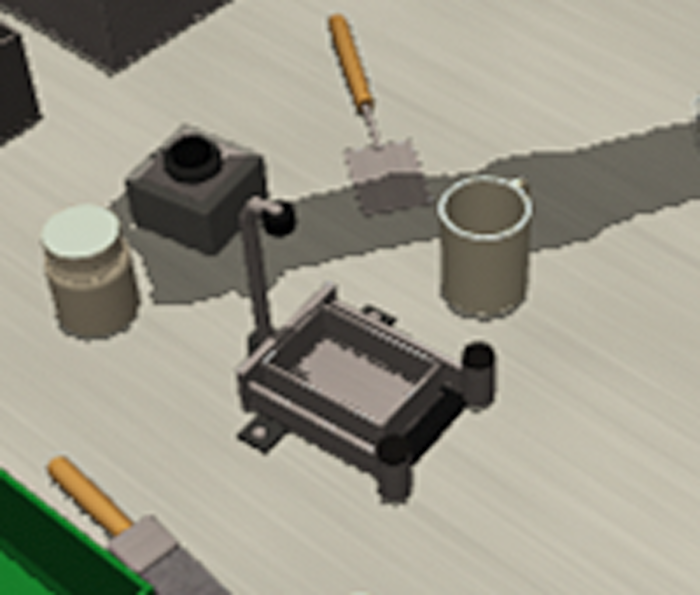

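```bash
python3 - <<'E'
from workcell import order,monitor
print(order.sign_off()); print(monitor.observe()['clock'])
E
```

```text
the job is handed in; nothing more can be done
None
the job is handed in; nothing more can be done
```

The pan is home against the back stop, the start button has been pressed down and let go, and the job is handed in. The clock stood at about 24 s; sign-off reports no verdict.

- **Pan:** I gripped its rear wall without lifting, turned it square and slid it through the gap between the posts. Then I let go and pushed the last few millimetres from behind with shut fingers, until it stalled against the stop at about 13 N. From the wrist view its rear edge was at station x ≈ 25 mm, which puts its origin at about 85 mm. The top and scene views show it square and centred to within a few millimetres.
- **Button:** I pressed with the shut fingertips until they met a hard stop at TCP z ≈ 72 mm. The force was about 5 N at first and 39 N at the end, from the fingertips and close to the 40 N limit set for the arm and gripper body. I then lifted clear; the last force reading was about 1 N. I could not read the button's travel directly, so "fully down" rests on those forces and "up again" on the pictures.
- **Other objects:** everything else, including the red look-alike, is at the same pixels as at the start.

**Disagreements:**
- The top and wrist views differed by 2–4 mm sideways on the pan and gap, and one wrist measurement suggested the pan was grazing the left post. I corrected 2 mm to the side in the gap, and there was no notable contact force.
- Triangulated heights were up to 5 mm off the stated ones for the posts. They were further off for the pan's front corners seen from the top and wrist cameras together, so I did not use those.

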